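# Close a lockshield valve finger-tight with its T-key

### The arm

A 6-joint arm with a two-finger parallel gripper is mounted at the origin on a cart in front of the work surface, level with it; the furniture and walls round the work are solid. World frame = base frame: x ahead of the robot, y to its left, z up, the work surface at z = 0. Lengths are in m, angles in rad, forces in N, time in s.
With the tool pointing down it reaches from about 0.325 to 0.9 m from the base axis. Payload 3.5 kg.
Tool frame: the origin (TCP) lies midway between the tips of the shut fingers; the grasp point (between the pads) lies 19 mm behind it (manip.hold_point_z is the distance from the TCP to the grasp point, in m); z points along the fingers, y is the line along which they close (so a half turn about z gives the same grasp; the last joint's range is limited). The gripper opens to 85 mm and grips with 20 to 120 N. Pads are 22 mm wide; open, the fingers measure 114 mm over their backs; the gripper's body (76 mm by 85 mm) begins 54 mm behind the grasp point. The pads swing forward as they close: fully open they stand 13 mm farther back than shut.
Start: joints at [-1.428, 0.276, -0.026, 1.268, 0, 1.467], TCP at [0.152, -0.606, 0.205] pointing down, gripper open.
Joint ranges: [-3.12, 3.12], [-0.85, 1.88], [-1.08, 1.24], [-1.95, 2.15], [-1.57, 1.53], [-3.14, 3.14]. Speed limits (rad/s): [2.57, 2.57, 3.14, 3.14, 3.14, 3.14].

### API

Orientations are given as a unit quaternion [w, x, y, z].
In Python, from rig import manip, cams, job gives the robot as it stands. The module is installed in compiled form; this text tells all that it offers.
- The arm moves only by the tool servo_tool, never from a script. Its arguments are lists of equal length, an entry for each row: "claw": the opening, from -1 (shut) to 1 (fully open); "travel": the shift along the tool's x, y, z in m, a list of three; "yaw": the turn about the tool's z in rad. In form: {"claw": [claw, ...], "travel": [[x, y, z], ...], "yaw": [yaw, ...]}. A call has 1 to 5 rows; each row shifts and turns the commanded pose from where the row before left it, along the tool's axes as they then stand; what a row does not reach is not made up. A row lasts 1/10 s, in which the tool goes at most 50 mm and 8.59 degrees, less where a joint would pass 70% of its speed; a pose out of reach is approached as far as the arm can. A call with a gripper value outside its range is refused whole. The fingers move at their own pace and stop on an object; "newtons" is the grip in N (left out, the last holds). Time passes only in rows, so rows that do not move let the fingers close. It gives the time, the measured TCP pose, the force, the opening and the grip force at its end, in the units of the state.
- manip.observe(): the state, without advancing time (a new reading comes with each control period).
- cams.read_camera(name): name is "scene" or "top" or "wrist"; returns a dict with "img" (384x512x3 uint8, red, green, blue), "intrinsics" (3x3 intrinsics, pixels), "k1" (the pictures are not rectified: a ray, as slopes to the right and down, at radius r is drawn at 1 + k1 r^2 times it, then the intrinsics apply), "R" (3x3) and "t" (3): a world point X has camera coordinates R X + t. Camera axes: x right, y down, z forward; pixel columns grow to the right and rows downward; lengths in m; the calibration is good to about 2 mm. A picture is of the moment at which its call begins. There is no depth.
- job.finish_job(): hands the job in; it is judged then, once.
The state is a dict: "time": time; "joint_pos": joint angles; "dq": joint speeds; "effort": joint torques, N m; "tool_pos": TCP position; "tool_rot": TCP orientation; "force": force on the tool from outside, world axes, zero at the start; "wrist_torque": the same for the moment, N m; "grip_width": finger opening in m; "finger_force": force on a finger pad.
Only numpy, scipy, OpenCV 4.12 (cv2) and the standard library are available. Lean on these libraries where they do the work, as an engineer would, in place of code of your own. Each camera call takes 0.05 s, during which the arm holds its last target. There are 200 camera calls.

### The job

Close the small shut-off valve: take the T-handle key from its rest, pass its blade down through the hole in the valve's guard into the slot of the spindle below, and turn clockwise (seen from above) until you feel the spindle meet its seat, then snug it up gently to about 0.15 N m more than it took to turn it freely (over 0.28 N m more ruins the seat). Then put the key back upright in its rest, fully down on its collar. Do not lean hard on the guard, and leave the beaker where it stands.

Things in the scene. Friction and masses are not known exactly. Their poses are not given: they have to be found in the camera images.
- tkey: T-handle key, loose, 0.10 to 0.16 kg, upright in its rest. Origin at the tip of its blade, z up the shank. From the tip: flat steel blade 18 mm wide (along x), 4 mm thick (along y), 14 mm tall, its lowest 4 mm tapered to 15 x 1.6 mm; round shank 10 mm thick; round collar 36 mm wide, underside 44 mm and top 51 mm above the tip. Half a turn makes no difference.
- key_grip (a point): Middle of the key's black crossbar handle, 81 mm above the blade's tip. The handle is 56 mm long (along the key's x, as the blade), 12 mm thick (along y) and 22 mm high. Below it the shank is 15 mm thick for 8 mm.
- key_rest: Grey upright block 44 x 44 mm, 60 mm high, on a 64 x 64 x 8 mm dark base plate, fixed. Origin at the centre of its underside, z up. In its top is a round hole 26 mm wide and 49 mm deep; the key hangs in it by its collar, which lies flat on the block's top, so its tip is then 16 mm above the bench. Any yaw will do.
- valve: Small shut-off valve fixed to the bench, in the aisle between a tall cabinet (from y = 0.51) and a bath (up to y = 0.29): base plate 112 x 76 x 8 mm (along x, y, z), grey body with a brass union and a capped pipe stub at each end (138 mm over all, along x), on top the guard. Origin at the centre of its underside, z up; the spindle turns about this z axis.
- guard: The valve's guard, an aluminium cage 56.5 x 56.5 mm with thin upright bars, fixed on the valve, with the valve's origin and axes. Its 4 mm top plate ends 90 mm above the bench and has one round hole 26 mm wide, centred over the spindle. It should not be pressed with more than 20 N.
- spindle: Brass spindle in the guard. Origin on its axis 40 mm above the bench. Its square head (28 x 28 mm) ends 20 mm above the origin, 60 mm above the bench, 30 mm below the guard's top. In the head a closed slot along the spindle's x: 21 mm long, 6 mm wide, 9 mm deep, straight walls. A steady packing friction of 0.15 N m holds it where it is left. Clockwise seen from above closes it.
- seat: Soft seat hidden in the valve body; its reading tells nothing of use. The spindle meets it somewhere between 0.4 and 1.2 rad clockwise from the start, which only the rising torque shows: from there on about 1 N m per rad of further turning, on top of the packing friction. The spindle bears on it 12 mm off the axis (0.12 N m is 10 N).
- beaker: Clear beaker, 56 mm wide, 70 mm high, loose, standing behind the work. Origin at the centre of its underside.

How it is judged:
On the way, in this order (a step that is already met when the one before it is completed fails the run):
1. the key's blade is down in the spindle's slot, at least 4.5 mm deep (z of tkey in the frame of spindle below 0.0155 m and horizontal distance between tkey and spindle below 0.004 m), for 0.2 s.
2. the spindle bears on its seat with more than 7 N (0.084 N m beyond the packing friction) (contact force between spindle and seat above 7 N), for 0.2 s.
At the end, for the whole second after the job is handed in: the spindle still bears on its seat with more than 5 N, and the key stands at rest upright (within 0.08 rad) in its rest, within 6 mm of the hole's centre and with its collar down on the block (tip 12 to 19 mm above the bench) (contact force between spindle and seat above 5 N and horizontal distance between tkey and key_rest below 0.006 m and z of tkey in the frame of key_rest between 0.012 and 0.019 m and angle between tkey's own z axis and vertical below 0.08 rad and linear speed of tkey below 0.01 m/s); the robot touches nothing.
It fails at once if the seat overtightened: spindle pressed on it with more than 23.4 N (0.28 N m beyond the packing friction) (contact force between spindle and seat above 23.4 N).
It fails at once if the guard pressed with more than 20 N (contact force between guard and anything else above 20 N).
It fails at once if the beaker moved by more than 20 mm (distance of beaker from where it was at the start of the episode above 0.02 m).
It also fails if it takes over 72 s, if anything falls off the work surface, if the arm or the gripper's body presses on something with over 40 N, if the wrist force passes 120 N, or if a joint passes its speed limit or range.

## Working session

There is one attempt and no reset: what is moved stays moved. The work goes in short steps, Python scripts to look and compute and a tool call to move; the robot and the scene stay as the last step left them, time stands still between calls to the robot, and variables do not carry over. Pictures are saved under pics/ and viewed, at most 10 in all, crops included, and the job is handed in when it is done.

Besides the shell and the picture viewer there is one more tool, called after ">>>" as name([rows], argument=value, ...), one row to a line, values as JSON. servo_tool: Moves the arm, as the interface text tells. Its arguments: {"type":"object","properties":{"claw":{"type":"array","items":{"type":"number"}},"travel":{"type":"array","items":{"type":"array","items":{"type":"number"}}},"yaw":{"type":"array","items":{"type":"number"}},"newtons":{"type":"number"}},"required":["claw","travel","yaw"]}

```bash
mkdir -p pics
cat > h.py <<'E'
import numpy as np, cv2
from rig import manip, cams, job
def snap(name, fn=None):
    c=cams.read_camera(name)
    if fn: cv2.imwrite('pics/'+fn, c['img'][:,:,::-1])
    return c
def proj(c,X):
    p=np.asarray(X)@np.array(c['R']).T+np.array(c['t']); s=p[...,:2]/p[...,2:]
    s=s*(1+c['k1']*(s**2).sum(-1,keepdims=True)); K=np.array(c['intrinsics'])
    return s*[K[0,0],K[1,1]]+[K[0,2],K[1,2]]
def ray(c,uv):
    K=np.array(c['intrinsics']); d=(np.array(uv,float)-[K[0,2],K[1,2]])/[K[0,0],K[1,1]]; s=d.copy()
    for _ in range(20): s=d/(1+c['k1']*(s@s))
    R=np.array(c['R']); v=R.T@np.r_[s,1]; return -R.T@np.array(c['t']), v/np.linalg.norm(v)
def onz(c,uv,z):
    o,v=ray(c,uv); return o+v*(z-o[2])/v[2]
def tri(obs):
    A=np.zeros((3,3));b=np.zeros(3)
    for c,uv in obs:
        o,v=ray(c,uv); P=np.eye(3)-np.outer(v,v); A+=P;b+=P@o
    X=np.linalg.solve(A,b); return X,[np.linalg.norm(proj(c,X)-uv) for c,uv in obs]
E
python3 - <<'E'
from h import *
import pickle
d={n:snap(n,n+'0.png') for n in ('scene','top','wrist')}
pickle.dump(d,open('c0.pkl','wb'))
for n in d: print(n,(-np.array(d[n]['R']).T@d[n]['t']).round(3),np.array(d[n]['R'])[2].round(2),d[n]['intrinsics'][0][0],d[n]['k1'])
print(manip.observe(), manip.hold_point_z)
E
```

```text
scene [1.075 0.566 0.702] [-0.62 -0.25 -0.74] 434.3838750484475 -0.05291576862182188
top [0.45  0.335 0.967] [ 0.11  0.01 -0.99] 477.04573214912926 -0.003486251820819335
wrist [ 0.222 -0.588  0.373] [-0.28 -0.07 -0.96] 342.82642211244433 -0.08106945366415567
{'time': 0.15, 'joint_pos': array([-1.42840719e+00,  2.76999415e-01, -2.75376106e-02,  1.26803244e+00,
        4.32607370e-05,  1.46737241e+00]), 'dq': array([2.22982143e-03, 2.41214471e-05, 3.74953038e-03, 4.58950122e-04,
       7.24247150e-04, 4.48384436e-04]), 'effort': array([-1.70731319e-04, -4.46057189e+01,  2.95639783e+01,  1.04836925e-02,
       -4.22147718e-05,  8.23674526e-06]), 'tool_pos': array([ 0.15198638, -0.60556274,  0.2036044 ]), 'tool_rot': array([-8.86819927e-04,  9.92456108e-01,  1.22597252e-01,  4.35471225e-06]), 'force': array([ 0.08606664, -0.21917789,  0.00145712]), 'wrist_torque': array([0.03524034, 0.01776637, 0.02913172]), 'finger_force': 0.0, 'grip_width': 0.08554487824785117} 0.0187
```

View pics/scene0.png

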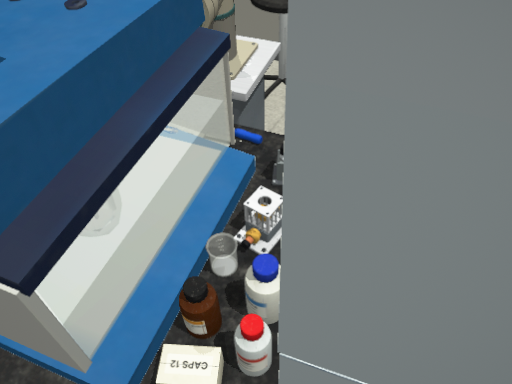

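View pics/top0.png

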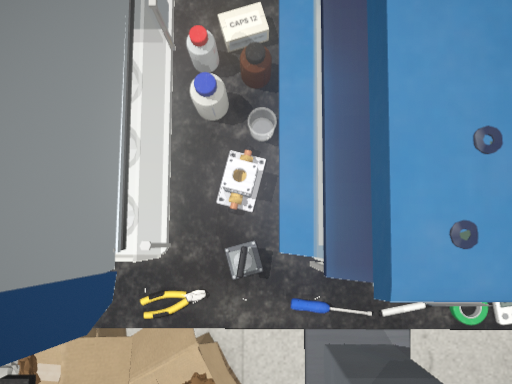

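The scene view shows the valve guard hole at about (265,201), with the rest mostly hidden. The top view shows the guard hole at about (240,175), the key and rest at about (243,260), and the beaker at (262,124), with the valve slightly yawed.

Run:
```python
from h import *
import pickle
d=pickle.load(open('c0.pkl','rb'))
a=d['top']['img'][140:290,195:295,::-1]; b=d['scene']['img'][130:260,215:295,::-1]
A=cv2.resize(a,None,fx=4,fy=4,interpolation=2); B=cv2.resize(b,None,fx=4.6,fy=4.6,interpolation=2)
B=cv2.copyMakeBorder(B,0,600-B.shape[0],0,0,0) if B.shape[0]<600 else B[:600]
cv2.imwrite('pics/crop0.png',np.hstack([A,B]))
t=d['top'];print(onz(t,(240,175),.09),onz(t,(243,260),.12),onz(t,(262,124),.03))
print(onz(d['scene'],(265,201),.09))
```

```text
[0.57464963 0.37243777 0.09      ] [0.41945799 0.36488083 0.12      ] [0.68655754 0.33151778 0.03      ]
[0.57496242 0.37657492 0.09      ]
```

View pics/crop0.png

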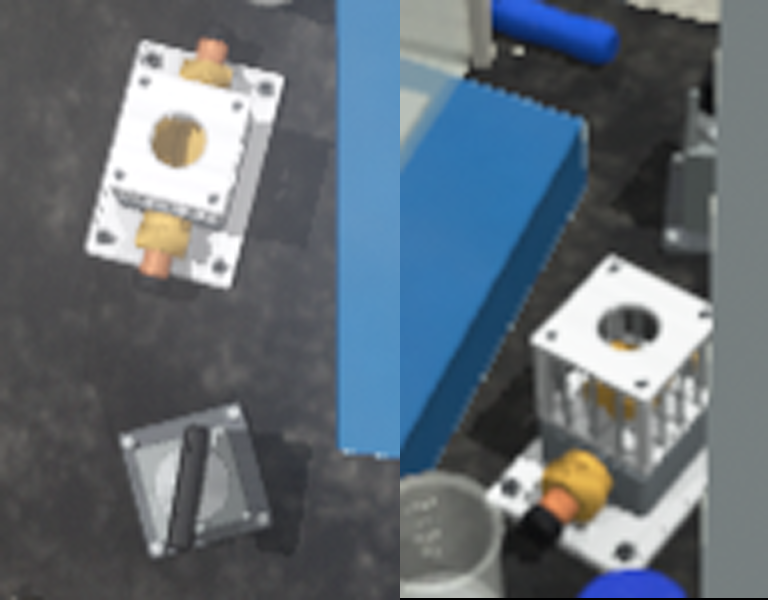

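Top crop: the key bar runs from (244,247) to (239,277) with its centre near (241.7,262.3), and the rest lies under it. The guard hole is at about (240,174.5). In the scene crop, the hole's rim is at about (265,201) and the bath's ledge corner at (255,157).

Run:
```python
from h import *
import pickle
d=pickle.load(open('c0.pkl','rb')); t,s=d['top'],d['scene']
for n,a,b in [('ledge',(280,253),(254.5,157)),('navy',(327,276),(230,40)),('hole',(239.6,174.7),(265,201)),('navylow',(390,300),(202,37))]:
    X,e=tri([(t,a),(s,b)]); print(n,X.round(4),np.round(e,1))
g=lambda u,v,z:onz(t,(195+u/4,140+v/4),z).round(4)
print('handle ends',g(196,430,.119),g(177,548,.119),'collar',g(190,487,.067))
print('rest top corners',[g(*p,.06)[:2] for p in [(122,440),(236,408),(270,520),(155,555)]])
print('guard corners',[g(*p,.09)[:2] for p in [(137,68),(252,98),(223,215),(112,186)]])
```

```text
ledge [0.4301 0.2976 0.0498] [0.4 0.4]
navy [0.404  0.2451 0.3041] [1.5 1.1]
hole [0.5748 0.3748 0.0891] [0.9 0.9]
navylow [0.3665 0.1591 0.2781] [6.3 4.5]
handle ends [0.4413 0.3633 0.119 ] [0.3899 0.3713 0.119 ] collar [0.4143 0.3676 0.067 ]
rest top corners [array([0.4359, 0.4001]), array([0.4511, 0.3464]), array([0.3988, 0.3302]), array([0.3824, 0.3841])]
guard corners [array([0.6085, 0.3927]), array([0.5944, 0.3391]), array([0.5397, 0.3523]), array([0.5531, 0.4038])]
```

```bash
cat >> h.py <<'E'
def psi_of(q): w,x,y,z=q; return np.arctan2(2*(x*y+w*z),1-2*(y*y+z*z))
def plan(wps,claw,start=None):
    """wps: list of (x,y,z,psi,n rows); prints rounded rows in the tool's axes"""
    s=manip.observe(); p,a=(np.array(s['tool_pos']),psi_of(s['tool_rot'])) if start is None else start
    T=[];Y=[]
    for x,y,z,ps,n in wps:
        for k in range(n,0,-1):
            dp=(np.array([x,y,z])-p)/k; da=(ps-a)/k
            c,sn=np.cos(a),np.sin(a)
            l=np.array([c*dp[0]+sn*dp[1], sn*dp[0]-c*dp[1], -dp[2]]).round(4); yw=round(-da,4)
            T.append([float(v) for v in l]);Y.append(float(yw))
            p=p+np.array([c*l[0]+sn*l[1], sn*l[0]-c*l[1], -l[2]]); a-=yw
    for i in range(0,len(T),5): print({"claw":[claw]*len(T[i:i+5]),"travel":T[i:i+5],"yaw":Y[i:i+5]})
def st():
    s=manip.observe(); print(round(s['time'],2),'p',s['tool_pos'].round(4),'psi',round(psi_of(s['tool_rot']),4),'q',s['joint_pos'].round(3),'F',s['force'].round(2),'M',s['wrist_torque'].round(3),'grip',round(s['grip_width'],4),round(s['finger_force'],1))
E
python3 - <<'E'
from h import *
r0,a0,z0,p0=.6247,-1.325,.2036,.246
w=[]
# first pull in radius, then sweep
for i in range(1,7):
    f=i/6; r=r0+(.345-r0)*f; a=a0+.35*f; w.append((r*np.cos(a),r*np.sin(a),z0+.12*f,p0+.45*f,1))
for i in range(1,13):
    f=i/12; a=-.975+(1.70)*f; w.append((.345*np.cos(a),.345*np.sin(a),.3236,p0+.45+1.7*f,1))
w.append((.35,.31,.30,2.75,3)); w.append((.40,.365,.25,2.98,2))
plan(w,0)
E
```

```text
{'claw': [0, 0, 0, 0, 0], 'travel': [[0.0336, -0.0472, -0.02], [0.0318, -0.047, -0.02], [0.0299, -0.0465, -0.02], [0.0279, -0.046, -0.02], [0.0259, -0.0457, -0.02]], 'yaw': [-0.0752, -0.075, -0.075, -0.075, -0.075]}
{'claw': [0, 0, 0, 0, 0], 'travel': [[0.024, -0.0453, -0.02], [0.0488, 0.0014, 0.0], [0.0488, 0.0014, 0.0], [0.0488, 0.0015, 0.0], [0.0488, 0.0014, 0.0]], 'yaw': [-0.075, -0.1417, -0.1416, -0.1417, -0.1417]}
{'claw': [0, 0, 0, 0, 0], 'travel': [[0.0488, 0.0014, 0.0], [0.0489, 0.0015, 0.0], [0.0488, 0.0014, 0.0], [0.0488, 0.0014, 0.0], [0.0488, 0.0015, 0.0]], 'yaw': [-0.1416, -0.1417, -0.1417, -0.1416, -0.1417]}
{'claw': [0, 0, 0, 0, 0], 'travel': [[0.0488, 0.0014, 0.0], [0.0488, 0.0014, 0.0], [0.0488, 0.0015, 0.0], [-0.0041, 0.0406, 0.0079], [-0.0089, 0.0399, 0.0079]], 'yaw': [-0.1417, -0.1416, -0.1417, -0.118, -0.118]}
{'claw': [0, 0, 0], 'travel': [[-0.0135, 0.0386, 0.0078], [-0.0126, 0.0349, 0.025], [-0.0165, 0.0333, 0.025]], 'yaw': [-0.118, -0.115, -0.115]}
```

>>> servo_tool([
  [0.026, -0.037, -0.015],
  [0.026, -0.037, -0.015],
  [0.024, -0.037, -0.015],
  [0.024, -0.037, -0.015],
  [0.022, -0.037, -0.015],
], claw=[0, 0, 0, 0, 0], yaw=[-0.06, -0.06, -0.06, -0.06, -0.06])

```text
time: 0.65
tool_pos: [0.2001, -0.3891, 0.2796]
tool_rot: [-0.0, 0.963, 0.271, 0.0]
force: [0.1, -0.3, 0.2]
grip_width: 0.0428
finger_force: 0.0
```

>>> servo_tool([
  [0.02, -0.037, -0.015],
  [0.02, -0.037, -0.015],
  [0.02, -0.02, -0.015],
  [0.045, 0.001, 0],
  [0.045, 0.001, 0],
], claw=[0, 0, 0, 0, 0], yaw=[-0.05, -0.05, -0.05, -0.13, -0.13])

```text
time: 1.15
tool_pos: [0.2645, -0.2183, 0.3253]
tool_rot: [0.001, 0.887, 0.461, 0.0]
force: [0.6, -0.8, -0.3]
grip_width: 0.0427
finger_force: 0.0
```

Run:
```python
from h import *
st(); s=manip.observe(); x,y,z=s['tool_pos']; a0=np.arctan2(y,x); r0=np.hypot(x,y); p0=psi_of(s['tool_rot']); print(r0,a0)
w=[]; n=int(np.ceil((.725-a0)/.14))
for i in range(1,n+1):
    f=i/n; a=a0+(.725-a0)*f; r=r0+(.345-r0)*min(1,f*2); w.append((r*np.cos(a),r*np.sin(a),.32,p0+(2.6-p0)*f,1))
w.append((.35,.31,.30,2.75,2)); w.append((.40,.365,.25,2.98,2))
plan(w,0)
```

```text
1.15 p [ 0.2645 -0.2183  0.3253] psi 0.9581 q [-0.879 -0.286 -0.336  1.518  0.     1.304] F [ 0.61 -0.83 -0.26] M [-0.043 -0.013 -0.048] grip 0.0427 0.0
0.342961063241459 -0.6898594883506711
{'claw': [0, 0, 0, 0, 0], 'travel': [[0.0441, 0.0009, 0.0053], [0.0441, 0.0019, -0.0], [0.0441, 0.0027, -0.0], [0.0441, 0.0037, -0.0], [0.0441, 0.0046, -0.0]], 'yaw': [-0.1493, -0.1492, -0.1493, -0.1493, -0.1492]}
{'claw': [0, 0, 0, 0, 0], 'travel': [[0.044, 0.0053, -0.0], [0.0439, 0.0061, -0.0], [0.0438, 0.0069, -0.0], [0.0437, 0.0079, -0.0], [0.0434, 0.0087, -0.0]], 'yaw': [-0.1493, -0.1492, -0.1493, -0.1493, -0.1492]}
{'claw': [0, 0, 0, 0, 0], 'travel': [[0.0433, 0.0097, -0.0], [-0.0184, 0.0584, 0.01], [-0.0227, 0.0569, 0.01], [-0.0126, 0.035, 0.025], [-0.0165, 0.0333, 0.025]], 'yaw': [-0.1493, -0.075, -0.075, -0.115, -0.115]}
```

>>> servo_tool([
  [0.044, 0.001, 0.005],
  [0.044, 0.002, 0],
  [0.044, 0.003, 0],
  [0.044, 0.004, 0],
  [0.044, 0.005, 0],
], claw=[0, 0, 0, 0, 0], yaw=[-0.149, -0.149, -0.149, -0.149, -0.149])

```text
time: 1.65
tool_pos: [0.3457, -0.0158, 0.3193]
tool_rot: [0.0, 0.657, 0.754, 0.0]
force: [-0.2, -0.1, 0.4]
grip_width: 0.0431
finger_force: 0.0
```

>>> servo_tool([
  [0.044, 0.005, 0],
  [0.044, 0.006, 0],
  [0.044, 0.007, 0],
  [0.044, 0.008, 0],
  [0.043, 0.009, 0],
], claw=[0, 0, 0, 0, 0], yaw=[-0.149, -0.149, -0.149, -0.149, -0.149])

```text
time: 2.15
tool_pos: [0.2864, 0.1946, 0.3193]
tool_rot: [0.0, 0.338, 0.941, 0.0]
force: [1.4, 1.1, 0.0]
grip_width: 0.0428
finger_force: 0.0
```

Run:
```python
from h import *
st()
plan([(.35,.31,.30,2.75,3),(.41,.367,.23,2.98,3)],0.5)
```

```text
2.15 p [0.2864 0.1946 0.3193] psi 2.452 q [ 0.409 -0.277 -0.342  1.505  0.     1.099] F [1.42 1.13 0.01] M [ 0.085 -0.051 -0.038] grip 0.0428 0.0
{'claw': [0.5, 0.5, 0.5, 0.5, 0.5], 'travel': [[0.0081, 0.0431, 0.0064], [0.0038, 0.0438, 0.0065], [-0.0005, 0.0439, 0.0064], [-0.0112, 0.0252, 0.0233], [-0.0132, 0.0242, 0.0234]], 'yaw': [-0.0993, -0.0994, -0.0993, -0.0767, -0.0767]}
{'claw': [0.5], 'travel': [[-0.015, 0.0232, 0.0233]], 'yaw': [-0.0766]}
```

>>> servo_tool([
  [0.008, 0.043, 0.006],
  [0.004, 0.044, 0.006],
  [-0.001, 0.044, 0.006],
  [-0.011, 0.025, 0.023],
  [-0.013, 0.024, 0.023],
], claw=[0.5, 0.5, 0.5, 0.5, 0.5], yaw=[-0.1, -0.1, -0.1, -0.077, -0.077])

```text
time: 2.65
tool_pos: [0.3923, 0.3473, 0.2549]
tool_rot: [0.0, 0.118, 0.993, 0.0]
force: [-0.3, -0.3, 0.4]
grip_width: 0.0638
finger_force: 0.0
```

>>> servo_tool([
  [-0.015, 0.023, 0.023],
  [0, 0, 0],
], claw=[0.5, 0.5], yaw=[-0.076, 0])

```text
time: 2.85
tool_pos: [0.4115, 0.3646, 0.2278]
tool_rot: [-0.002, 0.082, 0.997, -0.002]
force: [-1.5, -0.5, -0.7]
grip_width: 0.0638
finger_force: 0.0
```

Run:
```python
from h import *
import pickle
st(); c=snap('wrist','w1.png'); pickle.dump(c,open('w1.pkl','wb'))
```

```text
2.85 p [0.4115 0.3646 0.2278] psi 2.9771 q [ 0.607  0.136 -0.151  1.29   0.     0.772] F [-1.51 -0.45 -0.68] M [-0.004  0.036 -0.014] grip 0.0638 0.0
```

View pics/w1.png

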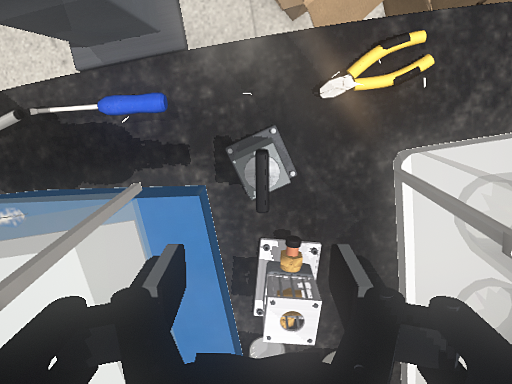

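The wrist view shows the key bar from about (262,150) to (262,212) with the rest below it at (262,165). The guard hole is at about (292,321), seen between the fingers.

Run:
```python
from h import *
import pickle
d=pickle.load(open('c0.pkl','rb')); t=d['top']; w=pickle.load(open('w1.pkl','rb'))
a=cv2.resize(w['img'][120:220,220:305,::-1],None,fx=4.7,fy=4.7,interpolation=2)[:470]
b=cv2.resize(w['img'][280:350,258:328,::-1],None,fx=5.6,fy=5.6,interpolation=2)
H=max(a.shape[0],b.shape[0]); pad=lambda i:cv2.copyMakeBorder(i,0,H-i.shape[0],0,0,0)
cv2.imwrite('pics/crop1.png',np.hstack([pad(a),pad(b)])); print(a.shape,b.shape)
# hypothesised handle box projected
def box(cx,cy,yaw,z):
    ax=np.array([np.cos(yaw),np.sin(yaw)]); ay=np.array([-ax[1],ax[0]])
    return np.array([[*(np.array([cx,cy])+i*.028*ax+j*.006*ay),z] for i,j in((1,1),(1,-1),(-1,-1),(-1,1))])
for c,n in((t,'t'),(w,'w')): print(n,proj(c,box(.4155,.3672,-.155,.108)).round(1).tolist())
for m,z in (('hole',.09),): print(onz(w,(292,321),z))
X,e=tri([(t,(241.7,262.3)),(w,(262.2,181))]); print('bar mid',X,e)
X,e=tri([(t,(239.6,174.7)),(w,(292,321))]); print('hole',X,e)
```

```text
(470, 400, 3) (392, 392, 3)
t [[241.1, 245.9], [247.7, 246.9], [242.7, 278.2], [236.1, 277.2]]
w [[267.8, 213.4], [254.4, 213.5], [253.7, 151.4], [267.8, 151.3]]
[0.57483079 0.3749788  0.09      ]
bar mid [0.41483647 0.36810543 0.10325971] [np.float64(0.1904429911452743), np.float64(0.3856537195626826)]
hole [0.57542165 0.3740988  0.08907904] [np.float64(0.47211597240302583), np.float64(0.8236483127312012)]
```

View pics/crop1.png

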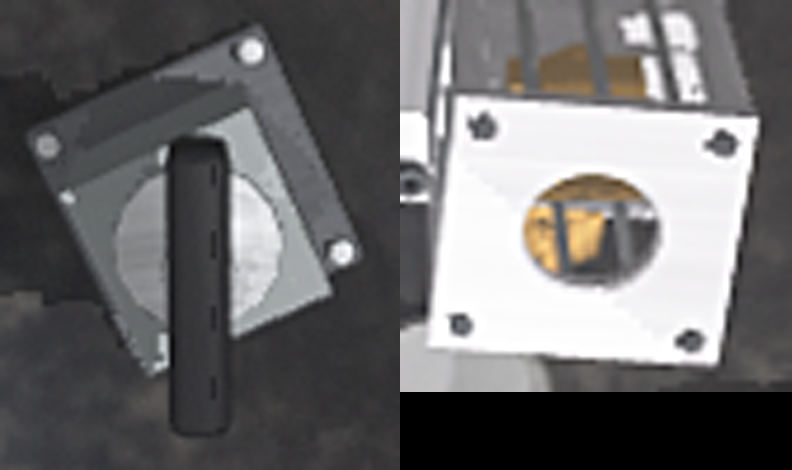

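The bar is centred near crop (200,285), in line with the tool. The guard hole shows the brass head and a dark slot-like patch, too oblique to read, so I'll look from straight above.

>>> servo_tool([
  [-0.04, 0.007, 0],
  [-0.046, 0.007, 0],
  [-0.046, 0.007, 0],
  [-0.046, 0.007, 0],
  [-0.046, 0.007, 0],
], claw=[0.5, 0.5, 0.5, 0.5, 0.5], yaw=[0, 0, 0, 0, 0])

```text
time: 3.4
tool_pos: [0.6396, 0.3612, 0.2343]
tool_rot: [0.001, 0.083, 0.997, 0.0]
force: [0.0, -0.0, 0.4]
grip_width: 0.0641
finger_force: 0.0
```

>>> servo_tool([
  [-0.01, 0.0, 0.01],
  [0, 0, 0.01],
  [0, 0, 0],
], claw=[0.5, 0.5, 0.5], yaw=[0, 0, 0])

```text
time: 3.7
tool_pos: [0.6455, 0.3594, 0.2106]
tool_rot: [-0.002, 0.083, 0.997, -0.001]
force: [-0.3, -0.1, -0.7]
grip_width: 0.0639
finger_force: 0.0
```

Run:
```python
from h import *
import pickle
st(); c=snap('wrist','w2.png'); pickle.dump(c,open('w2.pkl','wb'))
print((-np.array(c['R']).T@c['t']).round(4))
P=proj(c,np.array([.5754,.3741,.09])).round(1); Q=proj(c,np.array([.5754,.3741,.06])); print(P,Q)
u,v=map(int,P); v0=max(0,v-45);u0=u-50
cr=c['img'][v0:v0+75,u0:u0+100,::-1]; print(u0,v0)
cv2.imwrite('pics/crop2.png',cv2.resize(cr,None,fx=8,fy=8,interpolation=2)[:600])
```

```text
3.7 p [0.6455 0.3594 0.2106] psi 2.9755 q [0.42  0.484 0.282 1.374 0.    0.586] F [-0.32 -0.15 -0.7 ] M [ 0.044  0.053 -0.06 ] grip 0.0639 0.0
[0.5747 0.3722 0.3805]
[260.7  94.2] [260.45285426  94.15874191]
210 49
```

View pics/crop2.png

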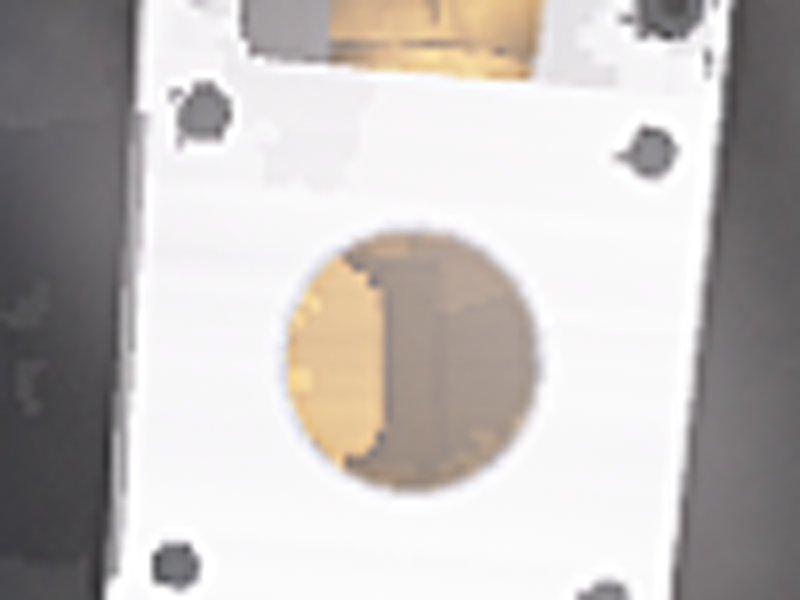

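The crop shows the hole centred at about (413,360). The slot is the darker band between x=385 and x=440, vertical in the picture, so it runs along the tool's x. I'll stretch the contrast numerically to get the angle.

Run:
```python
from h import *
import pickle
c=pickle.load(open('w2.pkl','rb')); g=c['img'].astype(float).sum(2)/3
np.set_printoptions(linewidth=250)
print(g[78:112:1,246:278].astype(int))
cr=c['img'][72:117,236:286,::-1].astype(float); cr=np.clip((cr-90)*255/130,0,255).astype(np.uint8)
cv2.imwrite('pics/crop3.png',cv2.resize(cr,None,fx=12,fy=12,interpolation=2))
for yaw in (0,.1):
  for z in(.06,):
    ps=2.9755+yaw; ax=np.array([np.cos(ps),np.sin(ps)]);ay=np.array([-ax[1],ax[0]])
    print(yaw,[proj(c,np.r_[np.array([.575,.3744])+i*.0105*ax+j*.003*ay,z]).round(1).tolist() for i,j in((1,1),(1,-1),(-1,-1),(-1,1))])
```

```text
[[247 248 248 ... 249 249 249]
 [247 247 248 ... 249 249 249]
 [247 247 248 ... 249 249 249]
 ...
 [248 249 249 ... 249 249 249]
 [249 249 249 ... 249 249 249]
 [250 249 249 ... 249 249 249]]
0 [[257.4, 81.6], [264.1, 81.6], [264.0, 105.5], [257.4, 105.5]]
0.1 [[256.2, 82.0], [262.9, 81.3], [265.1, 105.1], [258.5, 105.8]]
```

View pics/crop3.png

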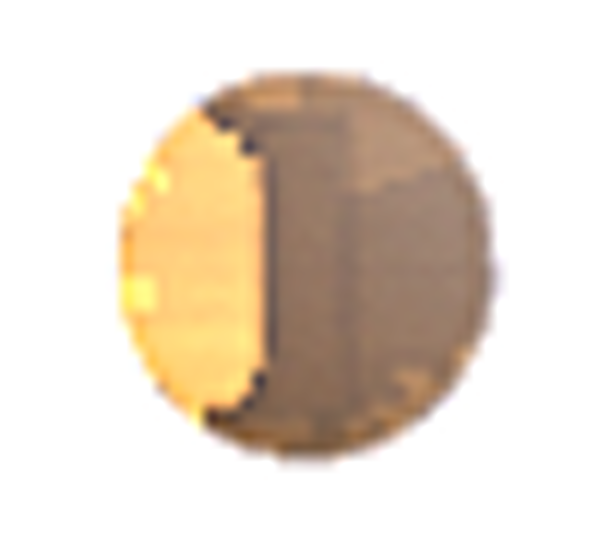

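The stretched crop shows the slot's edges at x≈268 and 347 and its end at y≈115. That matches the projection of a slot at (0.575, 0.3744), in line with the tool at psi≈2.976. Next I go to the key.

Run:
```python
from h import *
plan([(.4148,.3682,.19,2.983,6),(.4148,.3682,.078,2.983,4)],0.5)
```

```text
{'claw': [0.5, 0.5, 0.5, 0.5, 0.5], 'travel': [[0.0382, -0.0049, 0.0036], [0.0382, -0.0049, 0.0036], [0.0381, -0.0049, 0.0036], [0.0382, -0.0048, 0.0036], [0.0382, -0.0048, 0.0036]], 'yaw': [-0.0011, -0.0011, -0.0011, -0.0012, -0.0011]}
{'claw': [0.5, 0.5, 0.5, 0.5, 0.5], 'travel': [[0.0381, -0.0047, 0.0037], [0.0, -0.0, 0.028], [0.0, -0.0, 0.028], [0.0, -0.0, 0.028], [0.0, -0.0, 0.028]], 'yaw': [-0.0012, 0.0, 0.0, 0.0, 0.0]}
```

>>> servo_tool([
  [0.038, -0.005, 0.003],
  [0.038, -0.005, 0.003],
  [0.038, -0.005, 0.004],
  [0.038, -0.005, 0.004],
  [0.038, -0.005, 0.004],
], claw=[0.5, 0.5, 0.5, 0.5, 0.5], yaw=[-0.002, -0.002, -0.002, -0.001, 0])

```text
time: 4.25
tool_pos: [0.4531, 0.3661, 0.1955]
tool_rot: [0.0, 0.079, 0.997, 0.0]
force: [0.0, -0.0, 1.0]
grip_width: 0.0642
finger_force: 0.0
```

>>> servo_tool([
  [0.038, -0.004, 0.004],
  [0, 0, 0],
  [0, 0, 0],
], claw=[0.5, 0.5, 0.5], yaw=[0, 0, 0])

```text
time: 4.55
tool_pos: [0.4164, 0.3683, 0.1916]
tool_rot: [0.001, 0.078, 0.997, 0.0]
force: [0.9, 0.4, 0.3]
grip_width: 0.0639
finger_force: 0.0
```

Run:
```python
from h import *
st(); plan([(.4148,.3682,.078,2.983,4)],0.3)
```

```text
4.55 p [0.4164 0.3683 0.1916] psi 2.9852 q [ 0.608  0.161 -0.199  1.21  -0.     0.764] F [0.93 0.35 0.29] M [ 0.006 -0.016  0.008] grip 0.0639 0.0
{'claw': [0.3, 0.3, 0.3, 0.3], 'travel': [[0.0004, -0.0001, 0.0284], [0.0004, -0.0001, 0.0284], [0.0004, -0.0001, 0.0284], [0.0004, -0.0001, 0.0284]], 'yaw': [0.0006, 0.0005, 0.0006, 0.0005]}
```

>>> servo_tool([
  [0.001, 0, 0.028],
  [0.001, 0, 0.028],
  [0, 0, 0.028],
  [0, 0, 0.028],
  [0, 0, 0.001],
], claw=[0.3, 0.3, 0.3, 0.3, 0.3], yaw=[0, 0, 0, 0, 0])

```text
time: 5.05
tool_pos: [0.4144, 0.3666, 0.0743]
tool_rot: [-0.002, 0.08, 0.997, -0.002]
force: [-0.9, -0.7, 0.4]
grip_width: 0.0556
finger_force: 0.0
```

>>> servo_tool([
  [0, 0, 0],
  [0, 0, 0],
  [0, 0, 0],
  [0, 0, 0],
  [0, 0, 0],
], claw=[-0.3, -1, -1, -1, -1], yaw=[0, 0, 0, 0, 0], newtons=60)

```text
time: 5.55
tool_pos: [0.4181, 0.3692, 0.0796]
tool_rot: [0.002, 0.079, 0.997, 0.001]
force: [0.2, -1.0, 6.8]
grip_width: 0.0086
finger_force: 58.9
```

Run:
```python
from h import *
st()
```

```text
5.55 p [0.4181 0.3692 0.0796] psi 2.9827 q [ 0.608  0.253 -0.337  0.977 -0.001  0.767] F [ 0.25 -1.03  6.83] M [-0.361 -0.009 -0.021] grip 0.0086 58.9
```

>>> servo_tool([
  [0, 0, 0],
  [0, 0, 0],
  [0, 0, 0],
  [0, 0, -0.01],
  [0, 0, -0.02],
], claw=[-1, -1, -1, -1, -1], yaw=[0, 0, 0, 0, 0], newtons=110)

```text
time: 6.05
tool_pos: [0.415, 0.3676, 0.1067]
tool_rot: [-0.001, 0.079, 0.997, -0.001]
force: [0.5, 0.2, -0.9]
grip_width: 0.0056
finger_force: 108.3
```

>>> servo_tool([
  [0, 0, -0.025],
  [0, 0, -0.025],
  [0, 0, -0.025],
  [0, 0, 0],
  [0, 0, 0],
], claw=[-1, -1, -1, -1, -1], yaw=[0, 0, 0, 0, 0])

```text
time: 6.55
tool_pos: [0.4166, 0.3688, 0.1829]
tool_rot: [0.0, 0.079, 0.997, 0.0]
force: [-0.3, -0.7, -2.1]
grip_width: 0.005
finger_force: 108.4
```

Run:
```python
from h import *
import pickle
st(); c=snap('wrist','w3.png'); pickle.dump(c,open('w3.pkl','wb')); t=snap('top'); pickle.dump(t,open('t3.pkl','wb'))
P=proj(c,np.array(manip.observe()['tool_pos'])); print(P)
a=cv2.resize(c['img'][150:384,150:384,::-1],(560,560),interpolation=2); 
b=cv2.resize(t['img'][215:295,200:234+0+46,::-1],None,fx=3,fy=3,interpolation=2); b=cv2.copyMakeBorder(b,0,560-b.shape[0],0,0,0)
cv2.imwrite('pics/crop4.png',np.hstack([a,b]))
```

```text
6.55 p [0.4166 0.3688 0.1829] psi 2.9829 q [ 0.608  0.167 -0.21   1.192  0.     0.767] F [-0.27 -0.72 -2.11] M [ 0.003 -0.041  0.025] grip 0.005 108.4
[254.26725159 230.04651554]
```

View pics/crop4.png

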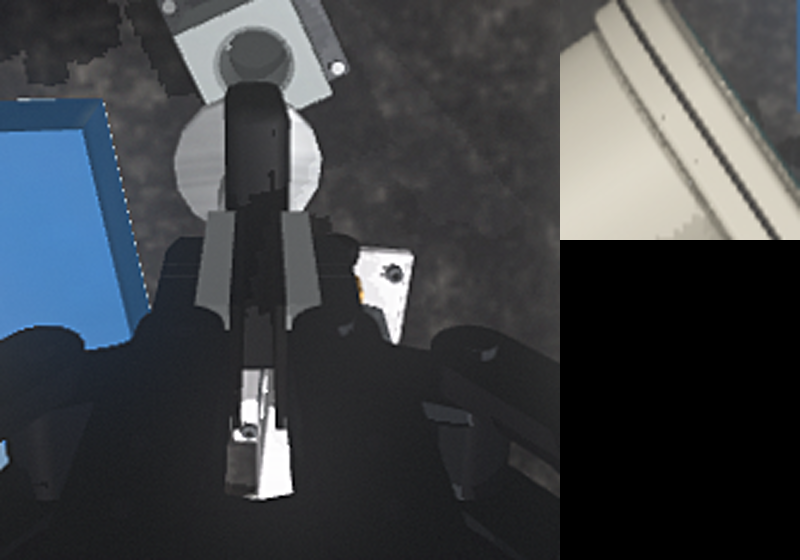

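The wrist crop shows the bar gripped between the pads, end at about (257,90). The collar is below it, spanning x 174–321 in the crop, and the empty rest hole is at (255,60). The top camera is blocked by the arm. I'll compare this against a projected model of the key.

Run:
```python
from h import *
import pickle
c=pickle.load(open('w3.pkl','rb')); s=manip.observe(); p=np.array(s['tool_pos']); ps=psi_of(s['tool_rot'])
ax=np.array([np.cos(ps),np.sin(ps),0]); ay=np.array([np.sin(ps),-np.cos(ps),0]); 
tip=p-[0,0,.0635]
print('tip z',tip[2])
th=np.linspace(0,2*np.pi,72)
C=proj(c,np.array([tip+[0,0,.051]+.018*(np.cos(t)*ax+np.sin(t)*ay) for t in th]))
C2=proj(c,np.array([tip+[0,0,.044]+.018*(np.cos(t)*ax+np.sin(t)*ay) for t in th]))
cc=lambda P:((P-150)*560/234).round(0)
print('collar crop x',cc(C)[:,0].min(),cc(C)[:,0].max(),'top y',cc(C)[:,1].min(),cc(C2)[:,0].min(),cc(C2)[:,0].max(),cc(C2)[:,1].min())
for z in(.07,.092):
  print('bar',z,[cc(proj(c,tip+[0,0,z]+i*.028*ax+j*.006*ay)).tolist() for i,j in((1,1),(1,-1))])
print('bar top mid-of-hole check: rest hole', onz(c,(150+255/2.393,150+60/2.393),.06))
```

```text
tip z 0.11757822942339946
collar crop x 175.0 325.0 top y 99.0 178.0 323.0 91.0
bar 0.07 [[278.0, 79.0], [220.0, 79.0]]
bar 0.092 [[281.0, 110.0], [215.0, 110.0]]
bar top mid-of-hole check: rest hole [0.4143589  0.36916487 0.06      ]
```

Run:
```python
from h import *
import pickle
c=pickle.load(open('w3.pkl','rb')); g=c['img'].astype(int).sum(2)//3
for v in(200,208,214,219,224,228): print(v,' '.join(map(str,g[v,216:292])))
print('col257',' '.join(map(str,g[176:245,257])))
s=manip.observe(); p=np.array(s['tool_pos']); ps=psi_of(s['tool_rot'])
ax=np.array([np.cos(ps),np.sin(ps),0]); ay=np.array([np.sin(ps),-np.cos(ps),0]); tip=p-[0,0,.0635]
th=np.linspace(0,2*np.pi,144)
for z in(.044,.051):
  C=proj(c,np.array([tip+[0,0,z]+.018*(np.cos(t)*ax+np.sin(t)*ay) for t in th])); print(z,C.min(0),C.max(0))
```

```text
200 62 62 63 60 61 62 64 64 64 64 60 60 62 86 117 139 149 152 151 151 153 152 152 150 152 153 158 148 26 39 45 46 48 48 51 53 51 51 52 51 51 53 54 54 57 58 59 59 60 61 61 57 53 44 46 134 241 241 240 237 194 115 63 51 58 57 58 56 56 58 56 57 57 56 57 55
208 71 69 66 64 63 60 61 60 73 130 147 145 146 145 145 146 145 146 148 147 148 148 150 150 151 149 156 151 22 38 44 45 47 50 52 53 54 55 57 57 57 60 59 61 62 63 65 66 67 67 61 57 53 44 65 168 244 229 225 223 222 220 219 218 221 207 59 49 56 57 57 58 59 57 56 58
214 70 67 66 63 63 60 66 118 152 150 149 148 148 149 150 150 148 147 148 148 146 145 145 147 146 146 151 147 23 39 42 44 48 49 51 52 52 53 56 56 56 58 58 59 60 63 63 64 66 67 61 57 49 42 63 162 240 226 222 221 221 217 216 215 213 216 230 202 58 49 55 58 58 56 59 56
219 71 70 71 71 66 62 78 150 144 143 144 144 144 144 143 143 142 143 145 145 144 144 142 143 143 142 148 143 42 35 41 44 46 48 50 51 53 52 54 55 56 56 56 58 61 60 62 64 64 66 61 56 50 42 60 145 218 206 205 204 203 202 205 218 220 218 223 205 43 54 60 60 61 66 63 59
224 67 69 69 68 63 62 60 80 143 139 138 140 140 141 143 144 145 146 147 148 148 148 147 147 147 149 133 83 37 37 42 42 47 47 50 52 52 51 52 53 54 56 57 58 59 60 57 38 44 65 59 53 49 41 57 141 213 202 201 200 202 202 204 219 217 221 211 97 51 60 68 71 70 69 68 66
228 74 71 70 67 63 64 59 66 115 145 139 139 141 141 143 146 146 148 148 149 149 152 152 154 156 136 83 87 40 38 41 45 46 47 50 51 52 51 51 51 53 54 56 58 59 61 58 37 43 67 60 53 37 31 75 179 211 203 200 205 220 218 217 218 224 223 156 51 65 68 68 68 65 62 60 59
col257 79 80 76 72 72 71 72 80 48 39 43 42 43 43 44 42 42 41 43 46 47 49 50 53 53 57 60 59 60 59 60 59 60 58 58 58 57 57 58 58 57 57 56 56 56 56 56 55 56 56 54 56 54 54 57 40 38 39 39 40 38 38 39 39 37 37 38 38 38
0.044 [224.2113849  188.12996746] [284.81832376 244.97347724]
0.051 [223.10062727 191.52452267] [285.7628239  250.05476986]
```

Run:
```python
from h import *
import pickle
w=pickle.load(open('w1.pkl','rb'))
print('collar w1',onz(w,(262.5-.4,172.1-.4),.067),'bar mid top w1',onz(w,(262.4,(151+212.6)/2),.108))
plan([(.575,.3752,.187,2.9755,5)],-1)
```

```text
collar w1 [0.41468714 0.36871577 0.067     ] bar mid top w1 [0.41446131 0.36864291 0.108     ]
{'claw': [-1, -1, -1, -1, -1], 'travel': [[-0.0313, 0.0065, -0.0012], [-0.0313, 0.0065, -0.0012], [-0.0312, 0.0066, -0.0012], [-0.0312, 0.0066, -0.0012], [-0.0313, 0.0067, -0.0011]], 'yaw': [0.0015, 0.0015, 0.0015, 0.0014, 0.0015]}
```

>>> servo_tool([
  [-0.031, 0.0065, -0.001],
  [-0.031, 0.0065, -0.001],
  [-0.031, 0.0065, -0.001],
  [-0.031, 0.0065, -0.001],
  [-0.032, 0.007, 0],
], claw=[-1, -1, -1, -1, -1], yaw=[0.0015, 0.0015, 0.0015, 0.0015, 0.0015])

```text
time: 7.15
tool_pos: [0.5758, 0.3754, 0.1842]
tool_rot: [-0.002, 0.083, 0.997, -0.001]
force: [-0.1, 0.2, -1.2]
grip_width: 0.0052
finger_force: 108.5
```

>>> servo_tool([
  [0, 0, 0],
  [0, 0, 0],
  [0, 0, 0],
  [0, 0, 0],
], claw=[-1, -1, -1, -1], yaw=[0, 0, 0, 0])

```text
time: 7.55
tool_pos: [0.5743, 0.3759, 0.186]
tool_rot: [-0.001, 0.083, 0.997, -0.0]
force: [-0.5, 0.2, -1.4]
grip_width: 0.0057
finger_force: 108.5
```

Run:
```python
from h import *
import pickle
st(); c=snap('scene'); w=snap('wrist'); pickle.dump((c,w),open('s4.pkl','wb')); st()
p=np.array(manip.observe()['tool_pos'])
for z in (0,-.0125,-.0635,-.0195,.0285): print(z,proj(c,p+[0,0,z]).round(1))
u,v=map(int,proj(c,p-[0,0,.03])); print(u-45,v-50)
a=cv2.resize(c['img'][v-50:v+50,u-45:u+45,::-1],None,fx=6,fy=6,interpolation=2)
cv2.imwrite('pics/crop5.png',a)
```

```text
7.55 p [0.5743 0.3759 0.186 ] psi 2.976 q [0.485 0.395 0.099 1.276 0.    0.651] F [-0.53  0.23 -1.35] M [ 0.003  0.03  -0.017] grip 0.0057 108.5
7.65 p [0.5747 0.3761 0.1866] psi 2.9761 q [0.485 0.395 0.1   1.276 0.    0.651] F [ 0.99 -0.39 -0.43] M [ 0.013  0.037 -0.015] grip 0.0052 108.5
0 [264.3 163.5]
-0.0125 [264.4 168.8]
-0.0635 [264.6 188.8]
-0.0195 [264.4 171.6]
0.0285 [264.1 151.1]
219 125
```

View pics/crop5.png

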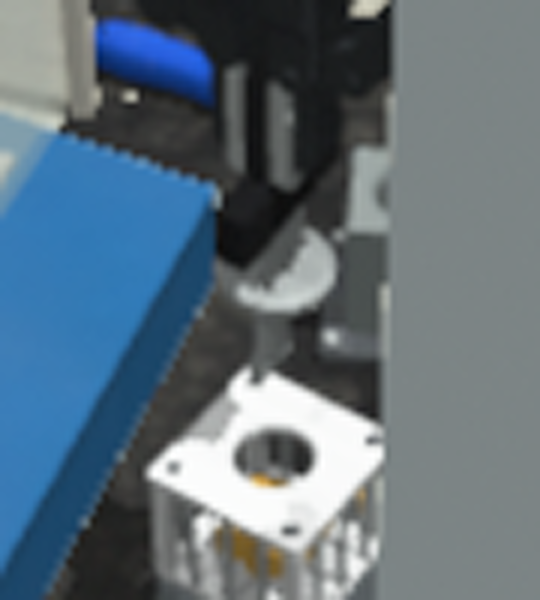

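The scene crop shows the collar at about (287,268), the blade end at about (268,378) and the guard hole at (274,458). The pads are at (258,130). I'll project a key model to measure the tilt.

Run:
```python
from h import *
import pickle
c,w=pickle.load(open('s4.pkl','rb')); s=manip.observe(); p=np.array([.5745,.376,.1863]); ps=2.976
ax=np.array([np.cos(ps),np.sin(ps),0]); ay=np.array([np.sin(ps),-np.cos(ps),0]); Z=np.array([0,0,1])
th=np.linspace(0,2*np.pi,144); cc=lambda P:((P-[219,125])*6).round(0)
tip=p-.0635*Z
for n,z,r in(('coltop',.051,.018),('colbot',.044,.018),('shankbot',.014,.005),):
  C=cc(proj(c,np.array([tip+z*Z+r*(np.cos(t)*ax+np.sin(t)*ay) for t in th]))); print(n,C.min(0),C.max(0))
for z in(0,.014): print('blade',z,[cc(proj(c,tip+z*Z+i*.009*ax)).tolist() for i in(-1,1)])
print('bar end(-x tool =near cam)',[[cc(proj(c,tip+z*Z+i*.028*ax+j*.006*ay)).tolist() for j in(-1,1)] for i in(-1,1) for z in(.07,.092)])
print('pad tips inner',[cc(proj(c,p+i*.011*ax+j*.006*ay)).tolist() for i in (-1,1) for j in(-1,1)])
print('hole',cc(proj(c,np.array([.575,.3744,.09]))), 'per +1mm y',6*(proj(c,p+[0,.001,0])-proj(c,p)),'x',6*(proj(c,p+[.001,0,0])-proj(c,p)))
# wrist: hole & collar here
g=w['img'].astype(int).sum(2)//3
for v in(214,219): print(' '.join(map(str,g[v,216:292])))
```

```text
coltop [210. 220.] [335. 308.]
colbot [210. 237.] [335. 325.]
shankbot [257. 339.] [290. 363.]
blade 0 [[259.0, 402.0], [288.0, 364.0]]
blade 0.014 [[258.0, 370.0], [288.0, 332.0]]
bar end(-x tool =near cam) [[[203.0, 269.0], [240.0, 284.0]], [[200.0, 211.0], [239.0, 226.0]], [[302.0, 150.0], [338.0, 163.0]], [[301.0, 92.0], [339.0, 105.0]]]
pad tips inner [[234.0, 248.0], [271.0, 263.0], [273.0, 201.0], [309.0, 215.0]]
hole [269. 454.] per +1mm y [3.30110107 0.8203358 ] x [-1.21740111  2.30577071]
66 74 186 255 255 255 255 132 108 120 119 118 120 121 122 121 121 119 121 122 121 120 122 122 121 122 125 120 50 61 63 66 67 69 71 72 72 72 73 73 74 77 75 77 78 78 78 81 81 82 78 75 72 65 78 162 236 224 220 219 218 216 214 212 210 211 218 203 225 254 255 162 59 75 81 84
76 73 70 70 71 68 74 114 116 115 116 117 116 117 117 115 117 118 118 118 118 117 118 119 119 118 120 116 58 56 60 61 63 64 65 68 67 68 69 69 69 71 73 73 74 77 73 59 66 81 77 70 67 62 72 145 214 203 201 200 200 199 197 202 214 213 212 215 243 255 255 55 70 79 82 84
```

Run:
```python
from h import *
import pickle
c,w=pickle.load(open('s4.pkl','rb')); g=c['img'].astype(int).sum(2)//3
print('     '+' '.join('%3d'%u for u in range(250,280)))
for v in range(136,194): print(v,' '.join('%3d'%x for x in g[v,250:280]))
```

```text
250 251 252 253 254 255 256 257 258 259 260 261 262 263 264 265 266 267 268 269 270 271 272 273 274 275 276 277 278 279
136 110 112 114 103  62  28  48  75  81  71  38  22  22  25  28  29  34  37  32  28  32  32  25  27  28  28  30  29  28  28
137  91  98 104  96  60  27  66 102  97  74  35  22  23  23  28  29  35  42  37  28  33  33  26  28  28  28  30  35  32  27
138  72  80  86  82  53  28  64  99  93  67  23  22  20  34  48  42  27  31  33  29  31  30  26  28  28  28  29  35  36  27
139  60  65  70  68  47  28  64  99  93  67  22  21  21  48  77  73  40  28  29  29  27  25  27  26  26  28  28  30  31  27
140  48  53  61  59  44  28  65  99  93  67  21  22  22  53  88  94  74  50  31  26  27  24  24  25  26  30  34  29  27  31
141  37  42  47  49  44  29  65  99  93  66  23  20  22  53  88  99  94  73  36  26  26  26  25  25  26  34  48  47  44  48
142  38  27  33  37  37  29  65  99  93  66  23  20  21  52  88  99  95  72  36  28  27  26  24  24  24  34  53  59  58  59
143  47  35  28  27  28  29  64  99  93  67  22  20  22  52  88  99 102  90  41  27  28  28  23  23  22  29  44 
[... 5511 characters left out ...]
 179  98 140 225 247 234 200 143  77  56  55  56  54  52  52  55  53  51  44  43
189  64  65  60  56  53  51  82 201 249 244 222 201 215 246 250 250 247 233 201 148  86  66  64  62  59  60  61  58  52  44
190  67  67  63  59  55  77 129 219 251 250 249 247 244 249 249 250 250 250 247 234 204 150  88  62  62  63  67  66  59  47
191  61  61  59  57  77 126 163 204 243 251 251 250 249 249 249 249 249 250 250 250 248 232 189 135  79  66  70  68  59  47
192  56  54  53  77 127 162 170 170 201 243 250 251 251 250 249 249 249 249 249 250 249 246 240 223 187 140  87  61  53  46
193  53  52  76 128 164 173 171 170 194 237 249 250 250 251 250 250 249 249 249 249 248 243 244 245 244 231 200 142  73  43
```

The key sits slightly tilted in the pads: the tip is about 3 mm toward −y and 1.5 mm toward −x of the TCP, and about 5 mm high. I'll offset for that and lower in steps while watching the force.

>>> servo_tool([
  [-0.0017, 0.0018, 0],
  [0, 0, 0.012],
  [0, 0, 0.014],
  [0, 0, 0.012],
  [0, 0, 0],
], claw=[-1, -1, -1, -1, -1], yaw=[0, 0, 0, 0, 0])

```text
time: 8.15
tool_pos: [0.5754, 0.3762, 0.1445]
tool_rot: [-0.003, 0.083, 0.997, -0.002]
force: [0.3, 0.8, -0.2]
grip_width: 0.0053
finger_force: 108.4
```

>>> servo_tool([
  [0, 0, 0.006],
  [0, 0, 0.006],
  [0, 0, 0.005],
  [0, 0, 0],
  [0, 0, 0],
], claw=[-1, -1, -1, -1, -1], yaw=[0, 0, 0, 0, 0])

```text
time: 8.65
tool_pos: [0.5778, 0.3775, 0.1316]
tool_rot: [0.0, 0.083, 0.997, 0.0]
force: [0.4, -0.1, -1.8]
grip_width: 0.0051
finger_force: 108.5
```

Run:
```python
from h import *
import pickle
st(); c=snap('scene'); w=snap('wrist'); pickle.dump((c,w),open('s5.pkl','wb')); st()
```

```text
8.65 p [0.5778 0.3775 0.1316] psi 2.9753 q [0.485 0.432 0.036 1.175 0.    0.651] F [ 0.41 -0.08 -1.81] M [ 0.009 -0.03  -0.021] grip 0.0051 108.5
8.75 p [0.5781 0.3776 0.132 ] psi 2.9753 q [0.485 0.432 0.036 1.175 0.    0.651] F [-0.33 -0.58 -1.07] M [-0.039  0.006 -0.014] grip 0.0049 108.5
```

>>> servo_tool([
  [0.001, 0, 0.004],
  [0, 0, 0.004],
  [0, 0, 0],
  [0, 0, 0],
], claw=[-1, -1, -1, -1], yaw=[0, 0, 0, 0])

```text
time: 9.15
tool_pos: [0.5765, 0.3775, 0.1231]
tool_rot: [-0.0, 0.083, 0.997, -0.0]
force: [-0.4, 0.8, -1.3]
grip_width: 0.0052
finger_force: 108.5
```

>>> servo_tool([
  [0, 0, 0.002],
  [0, 0, 0.002],
  [0, 0, 0],
  [0, 0, 0],
], claw=[-1, -1, -1, -1], yaw=[0, 0, 0, 0])

```text
time: 9.55
tool_pos: [0.577, 0.3777, 0.1197]
tool_rot: [0.0, 0.083, 0.997, 0.0]
force: [0.2, -0.5, 0.2]
grip_width: 0.0
finger_force: 0.0
```

>>> servo_tool([
  [0, 0, 0.0015],
  [0, 0, 0.0015],
  [0, 0, 0],
  [0, 0, 0],
], claw=[-1, -1, -1, -1], yaw=[0, 0, 0, 0])

```text
time: 9.95
tool_pos: [0.5767, 0.3777, 0.1165]
tool_rot: [-0.0, 0.083, 0.997, 0.0]
force: [0.1, 0.6, 1.0]
grip_width: -0.0004
finger_force: 0.0
```

The grip has been lost, so I'll look before moving anything.

Run:
```python
from h import *
import pickle
st(); c=snap('scene'); w=snap('wrist'); t=snap('top'); pickle.dump((c,w,t),open('s6.pkl','wb'))
a=cv2.resize(c['img'][125:225,225:290,::-1],(390,600),interpolation=2)
b=cv2.resize(w['img'][150:384,166:346,::-1],(400,520),interpolation=2); b=np.clip(b.astype(float)*1.6+10,0,255).astype(np.uint8); a=np.clip(a.astype(float)*1.4+10,0,255).astype(np.uint8)
b=cv2.copyMakeBorder(b,0,80,0,0,0)
cv2.imwrite('pics/crop6.png',np.hstack([a,b]))
```

```text
9.95 p [0.5767 0.3777 0.1165] psi 2.9753 q [0.486 0.441 0.016 1.146 0.    0.652] F [0.06 0.61 0.96] M [0.019 0.006 0.021] grip -0.0004 0.0
```

View pics/crop6.png

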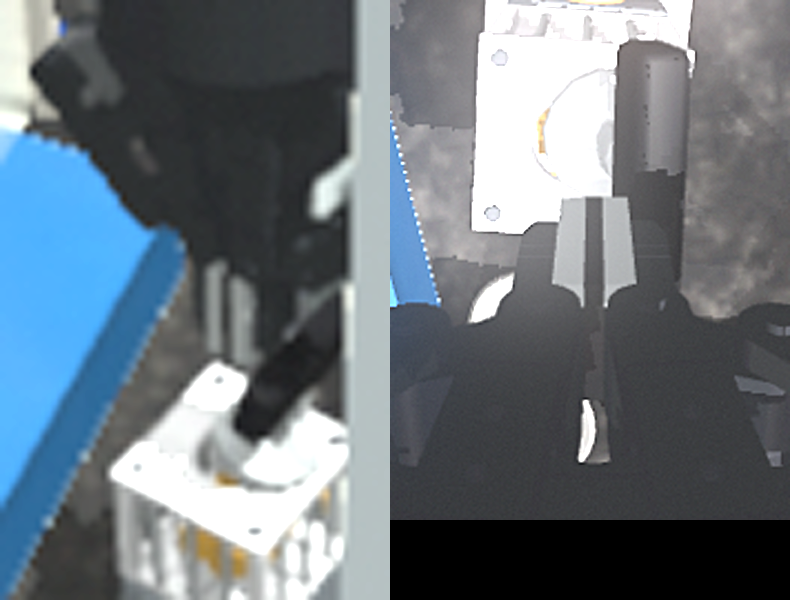

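The key has dropped out of the pads. It stands in the guard hole leaning toward +y, with its bar right of the shut fingers (wrist crop x 617–690) and its collar near the guard plate. The shut finger tips are at u≈258, against 254 predicted. That exposes a bias in the wrist camera, so I'll quantify it.

Run:
```python
from h import *
import pickle
c,w,t=pickle.load(open('s6.pkl','rb')); p=np.array([.5767,.3777,.1165]); ps=2.9753
ax=np.array([np.cos(ps),np.sin(ps),0]); ay=np.array([np.sin(ps),-np.cos(ps),0]); Z=np.array([0,0,1])
for n,X in(('tcp',p),('padtip+x',p+.011*ax),('padtip-x',p-.011*ax),('padtop+x',p+.011*ax+.038*Z),('padtip scene near',None)):
    if X is not None: print(n,proj(w,X).round(1),proj(c,X).round(1))
g=w['img'].astype(int).sum(2)//3
print('u     '+' '.join('%3d'%u for u in range(236,306,2)))
for v in range(160,302,4): print(v,' '.join('%3d'%x for x in g[v,236:306:2]))
print('TOP?',proj(t,p))
```

```text
tcp [256.3 233. ] [265.1 192.3]
padtip+x [256.3 213.7] [268.1 188.4]
padtip-x [256.3 251.6] [262.1 196.2]
padtop+x [256.1 244.6] [268.  173.8]
u     236 238 240 242 244 246 248 250 252 254 256 258 260 262 264 266 268 270 272 274 276 278 280 282 284 286 288 290 292 294 296 298 300 302 304
160 119 148 151 183 179 211 209 184 183 135 142 220 179 180 178 177 169 169 124 129 165 174 174 168 220 146 154 157 154 249 253 255 179  89  93
164 140 182 146 148 155 183 181 182 164 134 121 147 150 153 177 174 175 175 152 135 132 140 135 165 168 150 160 158 157 157 223 255  85  87  90
168 204 204 189 189 175 163 160 151 148 149 149 165 163 146 149 210 255 255 159  71  72  80  85  83  83  82 108 174 160 157 157 204  59  81  84
172 207 208 209 207 207 207 207 206 207 206 207 207 203 255 254 255 132  70  73  72  71  72  71  71  72  71  70  70  69  64  67 106 143  88  79
176 208 207 208 208 208 209 208 182 183 179 180 179 177 215 255 255  46  71  72  71  71  72  76  85  88  88  86  86  84  62  79  71 127 254  71
180 206 206 207 174 179 179 179 179 179 179 181 181 155 177 194 190  59  71  69  69  70  71
[... 3705 characters left out ...]
 47  91  79  44  44  44  45  43  43  41  41  39  41  38  40  42  37  35  36  34  74  76  78
288  55  53  52  51  50  51  52  49  70  47  48  50  54  68  40  44  43  43  43  42  42  43  43  41  40  37  62  37  38  36  36  35  38  66  71
292  49  50  50  48  51  49  49  48  48  46  47  47  52  47  45  43  44  41  41  41  41  41  39  40  38  37  37  37  36  35  35  35  34  34  45
296  49  48  47  47  47  46  46  46  45  46  46  44  45  45  41  41  42  41  40  39  38  39  38  39  39  38  36  37  35  35  35  35  34  35  35
300  45  46  44  45  45  44  43  41  44  43  49  49  49  43  40  41  40  41  41  38  38  38  36  37  36  35  36  35  36  36  34  35  33  35  34
TOP? [236.47924496 171.79911681]
```

>>> servo_tool([
  [0, 0, -0.015],
  [0, 0, -0.025],
  [0, 0, -0.02],
  [0.001, -0.004, 0],
  [0, 0, 0],
], claw=[-1, -1, -1, 0, 1], yaw=[0, 0, 0, 0, 0])

```text
time: 10.6
tool_pos: [0.5754, 0.3737, 0.1777]
tool_rot: [0.001, 0.083, 0.997, 0.0]
force: [0.0, 0.4, -0.3]
grip_width: 0.0283
finger_force: 0.0
```

>>> servo_tool([
  [0, 0, 0],
  [0, 0, 0],
  [0, 0, 0],
  [0, 0, 0],
  [0, 0, 0],
], claw=[1, 1, 1, 1, 1], yaw=[0, 0, 0, 0, 0])

```text
time: 11.1
tool_pos: [0.5749, 0.3738, 0.176]
tool_rot: [-0.0, 0.083, 0.997, -0.0]
force: [1.3, -0.1, 1.0]
grip_width: 0.0849
finger_force: 0.0
```

```bash
cat > keyfit.py <<'E'
from h import *
def key_edges(c,tip,phi,ps,zt=.092):
    """bar top-face corners; key leaning by phi toward tool +y"""
    ax=np.array([np.cos(ps),np.sin(ps),0]); ay=np.array([np.sin(ps),-np.cos(ps),0]); Z=np.array([0,0,1])
    kz=np.cos(phi)*Z+np.sin(phi)*ay; ky=np.cos(phi)*ay-np.sin(phi)*Z
    f=lambda z,i,j:proj(c,tip+z*kz+i*.028*ax+j*.006*ky).round(1).tolist()
    return {'top':[f(.092,i,j) for i in(1,-1) for j in(-1,1)],'bot':[f(.07,i,-1) for i in(1,-1)],'col':f(.051,0,0)}
E
python3 - <<'E'
from keyfit import *
import pickle
st(); w=snap('wrist'); c=snap('scene'); t=snap('top'); pickle.dump((c,w,t),open('s7.pkl','wb'))
w6=pickle.load(open('s6.pkl','rb'))[1]
for phi in(.15,.25,.35): print(phi,key_edges(w6,np.array([.575,.3742,.0515]),phi,2.9755))
P=key_edges(w,np.array([.575,.3742,.0515]),.25,2.9755); print(P)
g=w['img'].astype(int).sum(2)//3
u0,v0=map(int,P['col']); print('u  ',' '.join('%3d'%u for u in range(u0-36,u0+60,3)))
for v in range(v0-50,v0+60,4): print(v,' '.join('%3d'%x for x in g[v,u0-36:u0+60:3]))
E
```

```text
11.1 p [0.5749 0.3738 0.176 ] psi 2.9753 q [0.482 0.399 0.082 1.255 0.    0.649] F [ 1.33 -0.08  1.04] M [ 0.01 -0.03  0.01] grip 0.0849 0.0
0.15 {'top': [[265.5, 195.6], [292.3, 194.5], [264.6, 305.8], [288.6, 303.5]], 'bot': [[257.9, 182.9], [257.8, 282.2]], 'col': [263.1, 221.2]}
0.25 {'top': [[286.2, 194.8], [311.6, 192.9], [283.2, 304.2], [306.0, 300.6]], 'bot': [[271.9, 182.5], [270.5, 281.4]], 'col': [271.8, 220.6]}
0.35 {'top': [[305.9, 193.5], [329.2, 190.9], [300.9, 301.6], [322.0, 296.7]], 'bot': [[285.4, 181.7], [282.8, 279.9]], 'col': [280.0, 219.7]}
{'top': [[285.0, 168.3], [303.5, 167.3], [283.0, 252.2], [300.2, 250.1]], 'bot': [[274.4, 161.5], [273.2, 238.8]], 'col': [274.1, 193.3]}
u   238 241 244 247 250 253 256 259 262 265 268 271 274 277 280 283 286 289 292 295 298 301 304 307 310 313 316 319 322 325 328 331
143 174 255 228 175 132 161 167 168 130 151 145 143 109 127 118 115 105 255 254 255 157  92  95  99  92  96  97  89  81  81  85  79
147 150 183 126 158 177 200 203 125 215 167 171 255 193 198 171 255 188 190 255 254  75  91  91  93  92  91  89  90  83  81  81 
[... 2735 characters left out ...]
  74  79  79  68  61  66  65  64  58  54
235  85  86  69  73  77  81  77  72  75  75  75  77  67  61  74  75  73  72  60  66  65  65  65  69  69  59  59  70  70  62  54  53
239  82  84  85  74  70  74  71  70  76  76  78  75  75  74  73  71  68  69  69  66  65  69  67  62  62  59  60  69  53  51  55  56
243  82  81  81  80  82  80  81  79  78  76  79  79  81  89  94  86  79  75  72  67  66  65  62  60  59  64  72  63  58  55  57  58
247 168 118 102  73  80  79  80  84  79  84  88  80  86 106 101  91  80  73  69  65  66  66  68  67  63  59  70  69  65  63  59  54
251 217 209 196 183 120  68  80  79  80  83  91  96 111 115 106  98  87  76  72  68  69  75  67  66  66  66  71  73  70  57  56  56
```

```bash
cat > fit.py <<'E'
from h import *
import pickle
from scipy.optimize import least_squares
from scipy.spatial.transform import Rotation as Ro
c,w,t=pickle.load(open('s7.pkl','rb'))
b=.0012
pts=[((.028,-.006,-.011),(270,149.5),w),((-.028,-.006,-.011),(270.5,234),w),((.028,-.006,.011),(280,154),w),((.028,.006,.011),(294.5,155),w),((-.028,.006,.011),(293.3,237),w),((-.028,-.0,-.011),(265.4,197.1),c)]
def pose(q): return q[:3], Ro.from_euler('Z',2.9755-np.pi+np.pi+q[5])*Ro.from_euler('YX',[q[4],q[3]])
def world(q,l):
    o,R=pose(q); return o+R.apply(l)
# local axes: x along tool x, y local = -tool y (right-handed with z up)
def res(q): return np.concatenate([(proj(cc,world(q,(l[0],-l[1],l[2])))-uv) for l,uv,cc in pts])
r=least_squares(res,[.575,.394,.12,.2,0,0],loss='soft_l1')
q=r.x; print(q.round(4)); print(res(q).reshape(-1,2).round(1).tolist())
print('tip',world(q,(0,0,-.081)).round(4),'collar bottom centre',world(q,(0,0,-.037)).round(4),'bar top',world(q,(0,0,.011)).round(4))
E
python3 fit.py
python3 - <<'E'
from h import *
import pickle
c=pickle.load(open('s7.pkl','rb'))[0]; g=c['img'].astype(int).sum(2)//3
print('    '+' '.join('%3d'%u for u in range(252,284)))
for v in range(168,212,1): print(v,' '.join('%3d'%x for x in g[v,252:284]))
E
```

```text
[0.5691 0.3913 0.1354 0.1176 0.0682 0.0047]
[[0.2, 0.9], [-0.6, -2.1], [-4.1, -0.1], [1.3, -1.4], [0.6, 5.4], [-0.2, 0.6]]
tip [0.573  0.381  0.0551] collar bottom centre [0.5709 0.3866 0.0987] bar top [0.5686 0.3927 0.1463]
    252 253 254 255 256 257 258 259 260 261 262 263 264 265 266 267 268 269 270 271 272 273 274 275 276 277 278 279 280 281 282 283
168  68  69  69  74  70  61  56  52  50  50  50  48  48  49  46  37  41  39  33  30  31  49  69  68  71  78  78  78  76  72  72  99
169  69  69  69  74  74  69  64  59  55  51  48  49  49  49  43  33  34  35  34  31  35  52  69  69  72  78  78  78  77  75  72  99
170  68  69  79  87  70  68  67  63  56  52  49  50  51  49  42  30  31  31  32  31  37  55  69  69  72  77  78  79  78  77  75  99
171  69  69  82  89  70  65  63  60  54  53  50  48  48  47  42  31  33  33  32  31  38  57  69  68  74  78  78  78  79  79  78 100
172  69  79  89  76  72  63  56  55  56  58  57  51  49  49  43  32  32  33  33  31  41  60  70  70  73  78  78  79  76  75 107 137
173  69  82  90  73  67  59  54  56  57  60  61  57  53  49  41  33  33  33  34  32
[... 4364 characters left out ...]
 193 219 233 218 169 131 107 144 168 130
207 249 252 252 252 252 248 233 233 233 239 243 235 233 223 191 190 190 190 187 183 202 229 234 233 220 177 137 129 107 143 168 130
208 220 244 252 252 252 252 251 251 251 251 250 246 243 234 234 233 232 232 232 231 231 231 232 225 182 121 104 114 108 137 160 130
209 114 182 234 246 251 252 252 252 251 251 251 251 250 246 242 235 234 233 232 232 232 231 225 195 140  95  93 106 109 131 149 131
210  90 123 141 201 234 246 251 251 252 252 251 251 251 251 250 243 239 245 243 240 232 228 201 145 111  90  93 108 110 130 149 131
211 139 137 119 132 141 203 240 249 251 252 252 251 251 251 251 248 244 251 251 246 229 204 171 158 110 109 100 110 110 129 149 130
```

The key leans about 0.2 rad toward +y and a little toward −x, most likely with its blade in the slot. The pads end well above the reported TCP, so the first grasp only pinched the top of the bar. I'll regrasp 20 mm deeper around the bar: light grip first to straighten the key, then firm.

>>> servo_tool([
  [0.005, -0.001, 0.015],
  [0, 0, 0.02],
  [0, 0, 0.02],
  [0, 0, 0.015],
  [0, 0, 0],
], claw=[1, 1, 1, 1, 1], yaw=[0, 0, 0, 0, 0])

```text
time: 11.75
tool_pos: [0.568, 0.3726, 0.1036]
tool_rot: [-0.002, 0.083, 0.997, -0.001]
force: [0.4, -0.7, 0.6]
grip_width: 0.0855
finger_force: 0.0
```

>>> servo_tool([
  [0, 0, 0.005],
  [0, 0, 0.006],
  [0, 0, 0],
  [0, 0, 0],
], claw=[1, 1, 1, 1], yaw=[0, 0, 0, 0])

```text
time: 12.15
tool_pos: [0.5703, 0.3738, 0.096]
tool_rot: [0.0, 0.083, 0.997, 0.0]
force: [1.4, -0.2, 0.0]
grip_width: 0.0853
finger_force: 0.0
```

>>> servo_tool([
  [0, 0, 0],
  [0, 0, 0],
  [0, 0, 0],
  [0, 0, 0],
  [0, 0, 0],
], claw=[0.7, 0.5, 0.35, 0.2, 0.1], yaw=[0, 0, 0, 0, 0], newtons=20)

```text
time: 12.65
tool_pos: [0.5701, 0.3738, 0.0956]
tool_rot: [0.0, 0.083, 0.997, 0.0]
force: [1.0, 0.3, -0.3]
grip_width: 0.0469
finger_force: 0.2
```

```bash
python3 -c "
from h import *
st()"
```

```text
12.65 p [0.5701 0.3738 0.0956] psi 2.9753 q [ 0.486  0.443 -0.027  1.1    0.     0.652] F [ 0.99  0.27 -0.29] M [ 0.04   0.017 -0.002] grip 0.0469 0.2
```

>>> servo_tool([
  [0, 0, 0],
  [0, 0, 0],
  [0, 0, 0],
  [0, 0, 0],
  [0, 0, 0],
], claw=[0, -0.15, -0.3, -0.45, -0.6], yaw=[0, 0, 0, 0, 0])

```text
time: 13.15
tool_pos: [0.57, 0.3736, 0.0955]
tool_rot: [-0.0, 0.083, 0.997, -0.0]
force: [0.0, -0.5, -0.2]
grip_width: 0.0171
finger_force: 0.0
```

>>> servo_tool([
  [0, 0, 0],
  [0, 0, 0],
  [0, 0, 0],
  [0, 0, 0],
  [0, 0, 0],
], claw=[-0.8, -1, -1, -1, -1], yaw=[0, 0, 0, 0, 0])

```text
time: 13.65
tool_pos: [0.57, 0.3737, 0.0955]
tool_rot: [0.0, 0.083, 0.997, 0.0]
force: [-0.3, -0.3, -0.2]
grip_width: 0.0113
finger_force: 24.5
```

```bash
python3 -c "
from h import *
import pickle
st(); w=snap('wrist','w8.png'); c=snap('scene'); pickle.dump((c,w),open('s8.pkl','wb'))
g=c['img'].astype(int).sum(2)//3
print('    '+' '.join('%3d'%u for u in range(250,284)))
for v in range(150,210,1): print(v,' '.join('%3d'%x for x in g[v,250:284]))
"
```

```text
13.65 p [0.57   0.3737 0.0955] psi 2.9753 q [ 0.486  0.443 -0.027  1.101  0.     0.652] F [-0.33 -0.31 -0.18] M [ 0.052 -0.065 -0.01 ] grip 0.0113 24.5
    250 251 252 253 254 255 256 257 258 259 260 261 262 263 264 265 266 267 268 269 270 271 272 273 274 275 276 277 278 279 280 281 282 283
150  28  27  29  28  27  25  24  24  26  25  26  24  25  25  25  25  25  25  24  25  25  25  25  25  25  25  25  24  25  28  31  39  42  99
151  28  28  27  27  28  24  23  24  25  26  25  25  26  24  25  25  25  24  26  25  26  25  26  26  25  25  25  26  27  27  30  34  39  98
152  26  26  27  28  26  24  24  25  26  28  25  26  25  26  27  27  27  26  26  24  25  26  26  25  26  25  26  26  27  26  29  32  37  94
153  27  25  27  26  25  25  23  24  27  27  27  26  26  27  26  28  26  27  27  25  24  25  25  26  25  26  25  27  28  28  27  30  33  86
154  27  27  28  27  26  25  24  24  25  25  28  27  27  29  27  28  26  26  29  31  28  25  25  25  24  25  26  28  27  29  29  30  30  85
155  26  28  28  27  27  26  25  24  26  26  27  28  28  28  28  28  28  28  30  35  32  24  26  27  25  25 
[... 6891 characters left out ...]

205 251 251 251 251 251 251 251 251 250 244 222 162 101 104  97  97 109 152 200 219 228 233 233 232 233 232 232 228 206 156 118 142 165 128
206 248 251 251 251 251 251 251 251 251 251 249 233 190 187 180 181 189 205 220 229 230 231 232 233 233 233 231 216 167 129 105 142 165 128
207 218 239 248 251 251 251 251 251 250 251 251 247 234 233 232 231 230 230 229 229 229 229 230 231 232 230 218 175 136 126 106 141 166 128
208 122 167 217 242 251 251 251 251 251 251 249 243 235 234 234 233 232 231 230 230 229 229 229 229 230 223 180 123 106 112 107 135 157 128
209  96 100 117 179 232 245 251 251 251 251 247 234 235 235 234 235 233 233 231 231 230 230 229 229 223 192 139  98  96 105 107 129 147 128
```

```bash
python3 -c "
from h import *
import pickle
c,w=pickle.load(open('s8.pkl','rb')); ps=2.9755
ax=np.array([np.cos(ps),np.sin(ps),0]); ay=np.array([np.sin(ps),-np.cos(ps),0]); Z=np.array([0,0,1])
th=np.linspace(0,6.28,90)
for n,cx,z0 in(('slot',.575,.051),('shift',.570,.051),('high',.570,.060)):
  tip=np.array([cx,.3738,z0])
  print(n,'bar near bottom',[proj(c,tip+.07*Z-.028*ax+j*.006*ay).round(1).tolist() for j in(-1,1)],'top',[proj(c,tip+.092*Z-.028*ax+j*.006*ay).round(1).tolist() for j in(-1,1)])
  for z in(.044,.051):
    C=proj(c,np.array([tip+z*Z+.018*(np.cos(t)*ax+np.sin(t)*ay) for t in th])); print('  collar',C.min(0).round(1),C.max(0).round(1))
p=np.array([.57,.3737,.0955]); print('tcp',proj(w,p).round(1),proj(c,p).round(1))
g=w['img'].astype(int).sum(2)//3
print('    '+' '.join('%3d'%u for u in range(222,294,3)))
for v in range(150,270,4): print(v,' '.join('%3d'%x for x in g[v,222:294:3]))
for n,cx,z0 in(('slot',.575,.051),('shift',.570,.051)):
  tip=np.array([cx,.3738,z0]); print(n,'wrist bar +x end top',[proj(w,tip+z*Z+.028*ax+j*.006*ay).round(1).tolist() for z in(.07,.092) for j in(-1,1)],'col',proj(w,tip+.051*Z+.018*ax).round(1),[proj(w,tip+.051*Z+s*.018*ay).round(1).tolist() for s in(-1,1)])
"
```

```text
slot bar near bottom [[252.7, 198.3], [258.5, 200.7]] top [[252.3, 189.9], [258.3, 192.4]]
  collar [253.9 191.7] [273.2 206.2]
  collar [253.8 189.2] [273.3 203.7]
shift bar near bottom [[253.7, 196.3], [259.5, 198.7]] top [[253.4, 188.0], [259.3, 190.4]]
  collar [254.9 189.9] [274.1 204.3]
  collar [254.8 187.4] [274.2 201.8]
high bar near bottom [[253.6, 192.9], [259.4, 195.4]] top [[253.2, 184.4], [259.2, 186.9]]
  collar [254.8 186.7] [274.2 201.1]
  collar [254.7 184.1] [274.2 198.5]
tcp [256.2 233.1] [264.4 196.8]
    222 225 228 231 234 237 240 243 246 249 252 255 258 261 264 267 270 273 276 279 282 285 288 291
150 251 251 252 251 148 158 155 159 166 173 179 174 179 187 194 181 193 182 168 162 197 239 240 241
154 255 253 255 255 169 154 157 161 103 127 148 167 178 191 195 180 170 166 151 136 231 240 240 242
158 178 159  93  95  92  93  91  90 118 144 160 184 193 192 197 198 198 192 188 154 249 243 243 242
162 182  90 103  98  96  95  97  99  96 125 174 183 192 206 199 199 196 184 175 149  90  90  88  92
166 159 139 133 112 112 151 153 154 162 152 154 140 135 126 121  88  95 
[... 2112 characters left out ...]
116 117  68  51
254  48  47 115 113 113 116  41  43  43  45  48  50  48  50  51  49  47  51  91 116 115 116 109  56
258  48  52 111 112 112 117  42  41  45  45  46  49  47  48  49  47  46  51  73 116 116 116 122  52
262  47 102 112 112 111 115  45  40  39  41  47  47  47  46  48  45  45  50  53  94  97  98 100  47
266  44 117 112 112 112 115  43  38  38  43  47  44  45  47  46  42  42  46  40  98  95  96  97  63
slot wrist bar +x end top [[244.6, 207.8], [271.6, 207.8], [242.6, 226.4], [273.9, 226.5]] col [258.  214.3] [[223.5, 246.6], [292.5, 246.7]]
shift wrist bar +x end top [[242.6, 197.2], [269.9, 197.2], [240.3, 214.3], [271.9, 214.3]] col [256.4 205. ] [[221.6, 238.0], [291.2, 238.0]]
```

>>> servo_tool([
  [0, 0, 0],
  [0, 0, 0],
  [0.006, 0, 0],
  [0.006, 0, 0],
  [0, 0, 0],
], claw=[-0.5, -0.45, -0.45, -0.45, -0.45], yaw=[0, 0, 0, 0, 0])

```text
time: 14.25
tool_pos: [0.5569, 0.3757, 0.0954]
tool_rot: [-0.001, 0.083, 0.997, -0.0]
force: [-0.3, 1.0, 0.2]
grip_width: 0.0236
finger_force: 0.0
```

>>> servo_tool([
  [0, 0, 0],
  [0, 0, 0],
  [0, 0, 0],
  [0, 0, 0],
  [0, 0, 0],
], claw=[-0.6, -0.8, -1, -1, -1], yaw=[0, 0, 0, 0, 0])

```text
time: 14.75
tool_pos: [0.5582, 0.3758, 0.0956]
tool_rot: [-0.0, 0.083, 0.997, 0.0]
force: [-0.0, 0.3, -0.0]
grip_width: 0.0114
finger_force: 24.4
```

```bash
cat > model.py <<'E'
from h import *
import pickle,sys
def corners(c,tip,lx,ly,ps):
    """lean lx toward tool x, ly toward tool y"""
    ax=np.array([np.cos(ps),np.sin(ps),0]); ay=np.array([np.sin(ps),-np.cos(ps),0]); Z=np.array([0,0,1])
    kz=Z+lx*ax+ly*ay; kz/=np.linalg.norm(kz); kx=ax-(ax@kz)*kz; kx/=np.linalg.norm(kx); ky=np.cross(kx,kz)
    f=lambda a,b,z:proj(c,np.asarray(tip)+a*kx+b*ky+z*kz).round(1)
    th=np.linspace(0,6.28,90); C=np.array([f(.018*np.cos(t),.018*np.sin(t),.051) for t in th])
    return dict(nearx=[f(.028,j*.006,z).tolist() for z in(.07,.092) for j in(-1,1)],farx=[f(-.028,j*.006,z).tolist() for z in(.07,.092) for j in(-1,1)],collar=(C.min(0).tolist(),C.max(0).tolist()))
def dump(c,u0,u1,v0,v1,s,t):
    g=c['img'].astype(int).sum(2)//3
    print('    '+' '.join('%3d'%u for u in range(u0,u1,s)))
    for v in range(v0,v1,t): print(v,' '.join('%3d'%x for x in g[v,u0:u1:s]))
E
python3 - <<'E'
from model import *
c,w=pickle.load(open('s8.pkl','rb'))
for lx in(.15,.21,.27): print(lx,'W',corners(w,(.575,.374,.052),lx,0,2.9755)); print('  S',corners(c,(.575,.374,.052),lx,0,2.9755))
st(); w=snap('wrist'); c=snap('scene'); pickle.dump((c,w),open('s9.pkl','wb'))
dump(w,230,290,150,262,3,4); dump(c,252,276,170,206,1,2)
E
```

```text
0.15 W {'nearx': [[245.2, 183.5], [272.0, 183.5], [243.2, 189.9], [274.5, 189.9]], 'farx': [[245.8, 301.1], [271.1, 301.1], [244.0, 325.0], [273.2, 325.0]], 'collar': ([223.4, 199.0], [293.4, 267.0])}
  S {'nearx': [[270.8, 176.7], [276.5, 178.9], [271.7, 167.4], [277.4, 169.6]], 'farx': [[255.8, 192.8], [261.6, 195.2], [256.4, 183.3], [262.3, 185.7]], 'collar': ([256.0, 187.4], [275.3, 200.0])}
0.21 W {'nearx': [[245.3, 174.2], [271.9, 174.2], [243.3, 175.7], [274.3, 175.7]], 'farx': [[245.6, 294.4], [271.3, 294.4], [243.8, 314.6], [273.5, 314.6]], 'collar': ([223.3, 192.9], [293.5, 262.2])}
  S {'nearx': [[271.8, 176.3], [277.4, 178.6], [273.0, 166.7], [278.7, 168.9]], 'farx': [[257.0, 190.9], [262.8, 193.3], [258.0, 181.0], [263.9, 183.4]], 'collar': ([256.8, 187.0], [276.0, 198.8])}
0.27 W {'nearx': [[245.4, 165.5], [271.8, 165.5], [243.4, 162.3], [274.2, 162.3]], 'farx': [[245.5, 287.2], [271.5, 287.2], [243.6, 303.6], [273.8, 303.7]], 'collar': ([223.3, 187.2], [293.5, 257.1])}
  S {'nearx': [[272.7, 176.1], [278.3, 178.3], [274.2, 166.2], [279.9, 168.4]], 'farx': [[258.2, 189.
[... 3884 characters left out ...]

192  51  77 127 161 165 149 129 124 125 125 125 123 109  85  83  82  81  82  85  80  79  99 131 123
194 118 163 173 173 164 142 127 132 151 178 189 197 181 166 144 126  80  79  79 104 122 126 176 182
196 171 172 173 173 172 154 114 140 194 218 196 182 183 185 188 192 191 191 176 161 181 180 181 177
198 168 169 169 170 171 155 111  96 111 143 167 175 184 191 189 188 191 194 196 194 182 165 148 172
200 227 226 211 192 221 181  85  84 110 101 106 108 106 112 122 123 115 106 116 114 139 189 219 224
202 251 250 250 249 248 227 118  75 102 102  98  92  93  89  85  78  62  42  62 154 224 231 231 230
204 251 251 251 251 250 249 240 197 150  94  82  93  97  94  88 109 142 149 191 228 232 232 232 232
```

The key model matches: blade in the slot, leaning about 0.22 rad toward −x. It is now lightly gripped at the middle of the bar, so I'll swing it upright.

>>> servo_tool([
  [-0.0035, 0, -0.0007],
  [-0.0035, 0, -0.0006],
  [-0.0035, 0, -0.0005],
  [-0.0035, 0, -0.0002],
  [-0.0035, 0, 0],
], claw=[-1, -1, -1, -1, -1], yaw=[0, 0, 0, 0, 0])

```text
time: 15.35
tool_pos: [0.5756, 0.3728, 0.0975]
tool_rot: [-0.0, 0.083, 0.997, 0.0]
force: [-2.7, 1.6, 1.2]
grip_width: 0.0114
finger_force: 24.5
```

>>> servo_tool([
  [0, 0, 0],
  [0, 0, 0],
  [0, 0, 0],
], claw=[-1, -1, -1], yaw=[0, 0, 0])

```text
time: 15.65
tool_pos: [0.5759, 0.3727, 0.0975]
tool_rot: [0.0, 0.083, 0.997, -0.0]
force: [-1.5, 1.1, -0.1]
grip_width: 0.0115
finger_force: 24.3
```

Run:
```python
from model import *
st(); w=snap('wrist'); c=snap('scene'); pickle.dump((c,w),open('s10.pkl','wb'))
for lx in(0,.1,.2): print(lx,'W',corners(w,(.575,.374,.052),lx,0,2.9755)); print('  S',corners(c,(.575,.374,.052),lx,0,2.9755))
dump(w,230,290,160,250,3,4); dump(c,250,276,176,208,1,2)
```

```text
15.65 p [0.5759 0.3727 0.0975] psi 2.9752 q [ 4.800e-01  4.490e-01 -1.400e-02  1.107e+00 -1.000e-03  6.470e-01] F [-1.51  1.08 -0.09] M [0.276 0.418 0.021] grip 0.0115 24.3
0 W {'nearx': [[245.0, 194.3], [272.2, 194.3], [243.0, 211.0], [274.6, 211.0]], 'farx': [[246.2, 303.1], [270.6, 303.1], [244.7, 332.7], [272.4, 332.7]], 'collar': ([223.7, 202.4], [293.1, 266.3])}
  S {'nearx': [[268.2, 178.2], [273.9, 180.5], [268.2, 169.8], [273.9, 172.1]], 'farx': [[252.8, 197.9], [258.6, 200.4], [252.4, 189.6], [258.4, 192.0]], 'collar': ([253.9, 188.9], [273.4, 203.4])}
0.1 W {'nearx': [[245.1, 177.6], [272.1, 177.6], [243.1, 185.9], [274.5, 185.9]], 'farx': [[245.9, 293.5], [271.0, 293.5], [244.3, 318.2], [273.0, 318.2]], 'collar': ([223.5, 191.8], [293.3, 259.0])}
  S {'nearx': [[270.0, 177.1], [275.6, 179.4], [270.6, 168.1], [276.3, 170.3]], 'farx': [[254.8, 194.4], [260.6, 196.9], [255.1, 185.3], [261.0, 187.7]], 'collar': ([255.3, 187.8], [274.7, 201.1])}
0.2 W {'nearx': [[245.3, 161.9], [271.9, 161.9], [243.3, 161.9], [274.3, 161.9]], 'farx': [[245.7, 282.3], [271.3, 282.3], [243.8, 30
[... 3416 characters left out ...]
  76  82  80  82  93  97  96  90 122 180 222 243 243
196 115 156 172 173 154 100  65  44  19  38  82 108  92  83  82  80  79  79  80 103 135 152 176 199 234 242
198 170 169 170 169 155 124 128 130 132 133 128 103  84  84  83  84  82  81 108 156 182 188 188 199 230 244
200 175 174 171 170 162 137 123 166 205 181 125 126  91  88  83  84  88 120 172 193 189 182 166 197 238 247
202 178 177 177 176 174 156 116 107 126 159 168 182 180 171 196 184 176 202 188 175 158 159 204 219 223 231
204 178 177 176 202 232 224 176 127 121 118 123 106  97 100 100 101 104 150 184 145 180 223 229 233 233 233
206 222 232 232 242 251 249 242 226 195 196 195 191 185 181 178 177 187 206 221 229 230 231 233 233 233 233
```

>>> servo_tool([
  [-0.001, 0.001, 0],
  [0, 0, 0],
  [0, 0, 0],
  [0, 0, 0],
  [0, 0, 0],
], claw=[-1, -1, -1, -1, -1], yaw=[0, 0, 0, 0, 0])

```text
time: 16.25
tool_pos: [0.5762, 0.3732, 0.0972]
tool_rot: [-0.0, 0.083, 0.997, -0.0]
force: [-2.6, 0.1, -0.3]
grip_width: 0.0113
finger_force: 24.3
```

>>> servo_tool([
  [0, 0, 0],
  [0, 0, 0],
  [0, 0, 0],
  [0, 0, 0],
  [0, 0, 0],
], claw=[-1, -1, -1, -1, -1], yaw=[0, 0, 0, 0, 0], newtons=100)

```text
time: 16.75
tool_pos: [0.5763, 0.3734, 0.0972]
tool_rot: [-0.0, 0.083, 0.997, -0.0]
force: [-2.8, -0.9, -3.0]
grip_width: 0.0097
finger_force: 98.7
```

```bash
python3 -c "
from h import *
st()"
```

```text
16.75 p [0.5763 0.3734 0.0972] psi 2.9753 q [ 0.481  0.451 -0.011  1.109 -0.     0.647] F [-2.84 -0.89 -2.99] M [-0.187  0.877 -0.003] grip 0.0097 98.7
```

>>> servo_tool([
  [0, 0, 0],
  [0, 0, 0],
  [0, 0, 0],
  [0, 0, 0],
  [0, 0, 0],
], claw=[-1, -1, -1, -1, -1], yaw=[0.05, 0.05, 0.05, 0, 0])

```text
time: 17.25
tool_pos: [0.5764, 0.3737, 0.0973]
tool_rot: [-0.0, 0.157, 0.988, 0.0]
force: [-1.9, -0.1, -2.5]
grip_width: 0.0096
finger_force: 98.7
```

```bash
python3 -c "
from h import *
st()"
```

```text
17.25 p [0.5764 0.3737 0.0973] psi 2.8266 q [ 0.481  0.451 -0.011  1.109  0.     0.796] F [-1.9  -0.12 -2.45] M [0.034 0.891 0.073] grip 0.0096 98.7
```

>>> servo_tool([
  [0, 0, 0],
  [0, 0, 0],
  [0, 0, 0],
  [0, 0, 0],
  [0, 0, 0],
], claw=[-1, -1, -1, -1, -1], yaw=[0.05, 0.05, 0.05, 0, 0])

```text
time: 17.75
tool_pos: [0.5764, 0.3736, 0.0973]
tool_rot: [-0.0, 0.23, 0.973, -0.0]
force: [-3.1, -0.1, -2.5]
grip_width: 0.0103
finger_force: 98.6
```

```bash
python3 -c "
from h import *
st()"
```

```text
17.75 p [0.5764 0.3736 0.0973] psi 2.6769 q [ 0.481  0.451 -0.011  1.109  0.     0.946] F [-3.1  -0.09 -2.49] M [-0.021  0.966  0.124] grip 0.0103 98.6
```

>>> servo_tool([
  [0, 0, 0],
  [0, 0, 0],
  [0, 0, 0],
  [0, 0, 0],
], claw=[-1, -1, -1, -1], yaw=[0.05, 0.05, 0, 0])

```text
time: 18.15
tool_pos: [0.5764, 0.3735, 0.0973]
tool_rot: [-0.0, 0.279, 0.96, -0.0]
force: [-4.0, -0.2, -2.8]
grip_width: 0.0098
finger_force: 98.5
```

```bash
python3 -c "
from h import *
st()"
```

```text
18.15 p [0.5764 0.3735 0.0973] psi 2.577 q [ 0.481  0.451 -0.011  1.109  0.     1.046] F [-3.99 -0.18 -2.76] M [-0.059  0.969  0.162] grip 0.0098 98.5
```

>>> servo_tool([
  [0, 0, 0],
  [0, 0, 0],
  [0, 0, 0],
], claw=[-1, -1, -1], yaw=[0.05, 0.05, 0])

```text
time: 18.45
tool_pos: [0.5763, 0.3735, 0.0973]
tool_rot: [-0.0, 0.326, 0.945, -0.0]
force: [-3.4, -0.0, -3.3]
grip_width: 0.0097
finger_force: 98.5
```

```bash
python3 -c "
from h import *
st()"
```

```text
18.45 p [0.5763 0.3735 0.0973] psi 2.4765 q [ 0.481  0.451 -0.011  1.109  0.     1.146] F [-3.44 -0.03 -3.3 ] M [-0.09   1.023  0.075] grip 0.0097 98.5
```

>>> servo_tool([
  [0, 0, 0],
  [0, 0, 0],
  [0, 0, 0],
], claw=[-1, -1, -1], yaw=[0.05, 0.05, 0])

```text
time: 18.75
tool_pos: [0.5763, 0.3734, 0.0973]
tool_rot: [-0.0, 0.373, 0.928, -0.0]
force: [-4.2, -0.1, -2.3]
grip_width: 0.0094
finger_force: 98.5
```

```bash
python3 -c "
from h import *
st()"
```

```text
18.75 p [0.5763 0.3734 0.0973] psi 2.377 q [ 0.481  0.451 -0.011  1.109 -0.     1.245] F [-4.16 -0.15 -2.29] M [-0.119  1.003  0.088] grip 0.0094 98.5
```

>>> servo_tool([
  [0, 0, 0],
  [0, 0, 0],
  [0, 0, 0],
], claw=[-1, -1, -1], yaw=[0.05, 0.05, 0])

```text
time: 19.05
tool_pos: [0.5763, 0.3734, 0.0973]
tool_rot: [-0.0, 0.419, 0.908, -0.0]
force: [-4.6, -0.1, -2.7]
grip_width: 0.0097
finger_force: 98.5
```

```bash
python3 -c "
from h import *
st()"
```

```text
19.05 p [0.5763 0.3734 0.0973] psi 2.2773 q [ 0.481  0.451 -0.011  1.109 -0.     1.345] F [-4.57 -0.1  -2.68] M [-0.09   1.12   0.178] grip 0.0097 98.5
```

>>> servo_tool([
  [0, 0, 0],
  [0, 0, 0],
], claw=[-1, -1], yaw=[0.05, 0])

```text
time: 19.25
tool_pos: [0.5763, 0.3734, 0.0973]
tool_rot: [-0.0, 0.441, 0.897, -0.0]
force: [-3.9, -0.5, -2.2]
grip_width: 0.0097
finger_force: 98.5
```

```bash
python3 -c "
from model import *
st(); w=snap('wrist'); c=snap('scene'); pickle.dump((c,w),open('s11.pkl','wb')); st()
p=manip.observe(); ps=psi_of(p['tool_rot']); print('W',corners(w,(.575,.374,.052),0,0,ps)); print('S',corners(c,(.575,.374,.052),0,0,ps))
dump(w,230,290,180,230,3,4)
"
```

```text
19.25 p [0.5763 0.3734 0.0973] psi 2.2275 q [ 0.481  0.451 -0.011  1.109 -0.     1.395] F [-3.88 -0.46 -2.23] M [-0.216  1.118  0.131] grip 0.0097 98.5
19.35 p [0.5763 0.3734 0.0973] psi 2.2276 q [ 0.481  0.451 -0.011  1.109 -0.     1.395] F [-4.41 -0.81 -2.61] M [-0.216  1.181  0.161] grip 0.0098 98.5
W {'nearx': [[241.3, 194.8], [268.5, 194.8], [238.7, 211.5], [270.2, 211.5]], 'farx': [[242.9, 303.6], [267.2, 303.7], [240.9, 333.3], [268.6, 333.3]], 'collar': ([220.5, 202.9], [289.9, 266.8])}
S {'nearx': [[277.1, 183.3], [279.2, 187.9], [277.2, 174.9], [279.4, 179.5]], 'farx': [[247.8, 190.2], [249.6, 194.9], [247.3, 181.9], [249.2, 186.6]], 'collar': ([253.9, 188.9], [273.4, 203.4])}
    230 233 236 239 242 245 248 251 254 257 260 263 266 269 272 275 278 281 284 287
180  98 211 246 243 244 243 244 245 243 243 243 244 242 250 252 252 251 251 255 103
184 250 243 244 243 243 244 243 242 243 243 244 242 252 252 251 251 250 250 250 255
188 243 243 243 244 243 242 242 243 244 243 245 248 248 251 250 250 250 249 250 250
192 248 165 253 144 254 255 177  77  79  65  66  66 171 252 245 249 249 250 251 250
196 152 151 153 153 155  59  71  72  73  73  75  75  75  86 243 244 253 246 249 249
200 152 151 151 153 151  70  69  70  72  72  73  74  74  72 249 230 224 240 240 252
204 151 152 151 109 124  70  74  72  73  75  76  76  77  74 154 124 219 233 242 240
208 150 128 133 132  84  70  74  72  74  76  76  77  78  77 139 244 243 194 242 242
212 108 138 134 131  83  68  73  75  74  75  77  77  77  74 137 239 236 237 138 244
216 144 139 135 133  83  66  72  72  72  74  75  77  75  73 127 237 234 232 231 205
220 141 138 135 132  80  66  69  69  71  73  72  75  72  73 131 234 229 213 214 207
224 139 140 138 137 105  63  66  68  70  70  69  70  69  69 121 219 219 219 217 216
228 129 129 128 124  98  61  65  66  68  67  69  68  68  68 110 204 200 201 202 200
```

```bash
cat > tq.py <<'E'
from h import *
L=[]
for _ in range(6):
    s=manip.observe(); L.append(np.r_[s['wrist_torque'],s['force'],s['time']]); cams.read_camera('wrist')
L=np.array(L); print('t',round(L[-1,6],2),'psi',round(psi_of(s['tool_rot']),3),'Mz',L[:,2].mean().round(3),'sd',L[:,2].std().round(3),'F',L[:,3:6].mean(0).round(1),'grip',s['grip_width'].round(4))
E
python3 tq.py
```

```text
Traceback (most recent call last):
  File "tq.py", line 5, in <module>
    L=np.array(L); print('t',round(L[-1,6],2),'psi',round(psi_of(s['tool_rot']),3),'Mz',L[:,2].mean().round(3),'sd',L[:,2].std().round(3),'F',L[:,3:6].mean(0).round(1),'grip',s['grip_width'].round(4))
                                                                                                                                                                               ^^^^^^^^^^^^^^^^^^^^^
AttributeError: 'float' object has no attribute 'round'
```

>>> servo_tool([
  [0, 0, 0],
  [0, 0, 0],
  [0, 0, 0],
], claw=[-1, -1, -1], yaw=[0.04, 0.04, 0])

```text
time: 19.95
tool_pos: [0.5763, 0.3734, 0.0973]
tool_rot: [-0.0, 0.478, 0.879, -0.0]
force: [-4.5, -0.9, -3.9]
grip_width: 0.0099
finger_force: 98.5
```

```bash
python3 tq.py
```

```text
Traceback (most recent call last):
  File "tq.py", line 5, in <module>
    L=np.array(L); print('t',round(L[-1,6],2),'psi',round(psi_of(s['tool_rot']),3),'Mz',L[:,2].mean().round(3),'sd',L[:,2].std().round(3),'F',L[:,3:6].mean(0).round(1),'grip',s['grip_width'].round(4))
                                                                                                                                                                               ^^^^^^^^^^^^^^^^^^^^^
AttributeError: 'float' object has no attribute 'round'
```

>>> servo_tool([
  [0, 0, 0],
  [0, 0, 0],
  [0, 0, 0],
], claw=[-1, -1, -1], yaw=[0.04, 0.04, 0])

```text
time: 20.55
tool_pos: [0.5763, 0.3734, 0.0974]
tool_rot: [-0.0, 0.513, 0.859, -0.0]
force: [-4.8, -2.4, -4.4]
grip_width: 0.0095
finger_force: 98.5
```

```bash
python3 tq.py
```

```text
Traceback (most recent call last):
  File "tq.py", line 5, in <module>
    L=np.array(L); print('t',round(L[-1,6],2),'psi',round(psi_of(s['tool_rot']),3),'Mz',L[:,2].mean().round(3),'sd',L[:,2].std().round(3),'F',L[:,3:6].mean(0).round(1),'grip',s['grip_width'].round(4))
                                                                                                                                                                               ^^^^^^^^^^^^^^^^^^^^^
AttributeError: 'float' object has no attribute 'round'
```

```bash
sed -i "s/s\['grip_width'\].round(4)/round(s['grip_width'],4)/" tq.py; python3 tq.py
```

```text
t 21.1 psi 2.066 Mz 0.15 sd 0.027 F [-4.7 -1.3 -3.7] grip 0.0097
```

>>> servo_tool([
  [0, 0, 0],
  [0, 0, 0],
], claw=[-1, -1], yaw=[0.06, 0])

```text
time: 21.35
tool_pos: [0.5762, 0.3734, 0.0973]
tool_rot: [-0.0, 0.538, 0.843, -0.0]
force: [-4.3, -2.0, -3.5]
grip_width: 0.0102
finger_force: 98.5
```

```bash
python3 tq.py
```

```text
t 21.6 psi 2.006 Mz 0.164 sd 0.019 F [-4.7 -1.5 -3.6] grip 0.0099
```

>>> servo_tool([
  [0, 0, 0],
  [0, 0, 0],
], claw=[-1, -1], yaw=[0.06, 0])

```text
time: 21.85
tool_pos: [0.5763, 0.3734, 0.0974]
tool_rot: [-0.0, 0.563, 0.826, -0.0]
force: [-4.7, -1.7, -3.7]
grip_width: 0.01
finger_force: 98.5
```

```bash
python3 tq.py
```

```text
t 22.1 psi 1.946 Mz 0.152 sd 0.019 F [-5.  -1.5 -3.6] grip 0.0098
```

>>> servo_tool([
  [0, 0, 0],
  [0, 0, 0],
], claw=[-1, -1], yaw=[0.06, 0])

```text
time: 22.35
tool_pos: [0.5762, 0.3734, 0.0974]
tool_rot: [-0.0, 0.588, 0.809, -0.0]
force: [-5.4, -2.4, -2.5]
grip_width: 0.0097
finger_force: 98.5
```

```bash
python3 tq.py
```

```text
t 22.6 psi 1.886 Mz 0.153 sd 0.016 F [-5.  -1.6 -3.1] grip 0.0101
```

>>> servo_tool([
  [0, 0, 0],
  [0, 0, 0],
], claw=[-1, -1], yaw=[0.06, 0])

```text
time: 22.85
tool_pos: [0.5762, 0.3734, 0.0973]
tool_rot: [-0.0, 0.612, 0.791, -0.0]
force: [-5.5, -1.0, -3.1]
grip_width: 0.01
finger_force: 98.5
```

```bash
python3 tq.py
```

```text
t 23.1 psi 1.826 Mz 0.166 sd 0.022 F [-5.3 -1.3 -3.4] grip 0.01
```

>>> servo_tool([
  [0, 0, 0],
  [0, 0, 0],
], claw=[-1, -1], yaw=[0.06, 0])

```text
time: 23.35
tool_pos: [0.5762, 0.3734, 0.0974]
tool_rot: [-0.0, 0.635, 0.772, -0.0]
force: [-5.4, -1.0, -3.3]
grip_width: 0.0098
finger_force: 98.5
```

```bash
python3 tq.py
```

```text
t 23.6 psi 1.766 Mz 0.253 sd 0.035 F [-5.1 -1.4 -3.1] grip 0.0096
```

>>> servo_tool([
  [0, 0, 0],
  [0, 0, 0],
], claw=[-1, -1], yaw=[0.06, 0])

```text
time: 23.85
tool_pos: [0.5761, 0.3734, 0.0973]
tool_rot: [-0.0, 0.658, 0.753, -0.001]
force: [-4.7, -1.6, -3.8]
grip_width: 0.0097
finger_force: 98.6
```

```bash
python3 tq.py
```

```text
t 24.1 psi 1.706 Mz 0.251 sd 0.03 F [-5.  -1.3 -3.2] grip 0.0095
```

```bash
python3 tq.py; python3 tq.py
```

```text
t 24.4 psi 1.706 Mz 0.285 sd 0.024 F [-4.8 -1.2 -2.7] grip 0.0096
t 24.7 psi 1.706 Mz 0.284 sd 0.031 F [-5.2 -1.2 -3. ] grip 0.0098
```

>>> servo_tool([
  [0, 0, 0],
  [0, 0, 0],
  [0, 0, 0],
], claw=[-1, -1, -1], yaw=[0.03, 0, 0])

```text
time: 25.05
tool_pos: [0.5761, 0.3734, 0.0973]
tool_rot: [-0.0, 0.669, 0.743, -0.001]
force: [-5.4, -1.7, -3.7]
grip_width: 0.0096
finger_force: 98.6
```

```bash
python3 tq.py; python3 tq.py
```

```text
t 25.3 psi 1.676 Mz 0.299 sd 0.023 F [-5.6 -1.7 -3.4] grip 0.0095
t 25.6 psi 1.676 Mz 0.281 sd 0.034 F [-5.2 -1.2 -3.2] grip 0.0098
```

>>> servo_tool([
  [0, 0, 0],
  [0, 0, 0],
  [0, 0, 0],
], claw=[-1, -1, -1], yaw=[-0.05, 0, 0])

```text
time: 25.95
tool_pos: [0.5761, 0.3734, 0.0973]
tool_rot: [-0.0, 0.65, 0.76, -0.001]
force: [-5.0, -0.9, -2.7]
grip_width: 0.0096
finger_force: 98.6
```

```bash
python3 tq.py
```

```text
t 26.2 psi 1.726 Mz 0.134 sd 0.031 F [-5.3 -1.3 -3.3] grip 0.0096
```

>>> servo_tool([
  [0, 0, 0],
  [0, 0, -0.004],
  [0, 0, -0.006],
  [0, 0, -0.01],
  [0, 0, 0],
], claw=[-1, -1, -1, -1, -1], yaw=[-0.035, 0, 0, 0, 0])

```text
time: 26.75
tool_pos: [0.5808, 0.3754, 0.122]
tool_rot: [0.002, 0.637, 0.771, 0.005]
force: [0.2, -0.2, -0.3]
grip_width: 0.0098
finger_force: 98.8
```

```bash
python3 tq.py
```

```text
t 27.0 psi 1.76 Mz -0.017 sd 0.019 F [ 0.  -0.1 -1.4] grip 0.0101
```

>>> servo_tool([
  [0, 0, -0.015],
  [0, 0, -0.02],
  [0, 0, -0.02],
  [0, 0, 0],
  [0, 0, 0],
], claw=[-1, -1, -1, -1, -1], yaw=[0, 0, 0, 0, 0])

```text
time: 27.55
tool_pos: [0.5771, 0.3739, 0.1734]
tool_rot: [0.0, 0.637, 0.771, 0.001]
force: [-0.1, 0.2, -1.0]
grip_width: 0.0097
finger_force: 98.8
```

```bash
python3 tq.py
python3 - <<'E'
from model import *
st(); w=snap('wrist'); c=snap('scene'); pickle.dump((c,w),open('s12.pkl','wb'))
s=manip.observe(); ps=psi_of(s['tool_rot']); tip=np.array(s['tool_pos'])+[0,0,.051-.0973]
print(tip); print('W',corners(w,tip,0,0,ps)); print('S',corners(c,tip,0,0,ps)); print('S tip',proj(c,tip))
print('W hole corners etc', proj(w,np.array([.575,.374,.06])))
dump(w,216,300,180,240,3,4); dump(c,244,284,152,190,1,1)
E
```

```text
t 27.8 psi 1.76 Mz 0.007 sd 0.032 F [ 0.   0.  -1.7] grip 0.0099
27.85 p [0.5759 0.3732 0.1712] psi 1.7602 q [ 0.481  0.403  0.079  1.249 -0.     1.862] F [-0.57 -0.14 -1.63] M [-0.025  0.006  0.015] grip 0.0101 98.8
[0.57618969 0.37338272 0.12538372]
W {'nearx': [[243.9, 197.3], [270.9, 197.3], [241.6, 214.3], [273.0, 214.4]], 'farx': [[245.2, 305.3], [269.4, 305.3], [243.4, 335.0], [271.0, 335.1]], 'collar': ([222.9, 205.1], [291.9, 268.5])}
S {'nearx': [[279.4, 159.3], [278.4, 164.2], [279.6, 149.6], [278.6, 154.5]], 'farx': [[246.9, 155.9], [245.5, 160.7], [246.3, 146.2], [245.0, 151.0]], 'collar': ([252.1, 160.8], [273.1, 175.5])}
S tip [262.94551067 188.16328794]
W hole corners etc [256.33373731 180.53693001]
    216 219 222 225 228 231 234 237 240 243 246 249 252 255 258 261 264 267 270 273 276 279 282 285 288 291 294 297
180 254 136 244 244 245 243 250 249 254 137 121 179 104 115 114 110 114 115 133 252 250 249 250 251 252 252 167 126
184 229 255 250 250 249 242 250 252 228 176 179 179 178 228 217 110 109 116 126 217 250 250 251 252 250 251 252 241
188 160 250 250 250 249 249
[... 7176 characters left out ...]
  48  48  48  48  49  49  48  47  49  88 127
186  66  66  78  81  56  59  65  71  71  66  63  59  55  56  70  87  88  87  87  90  96  96 102 104  85  45  47  46  42  40  40  41  41  42  42  39  39  43  86 128
187  65  77  82  60  58  57  60  66  66  60  58  58  56  66 144 187 127  92  86  95 108  95  96  97  81  47  48  48  46  45  44  45  45  44  41  42  42  43  86 127
188  66  78  84  62  59  57  59  60  58  54  54  55  67 147 231 237 155 116 167 213 216 209 196 153  91  54  54  55  54  52  52  53  53  49  43  42  44  43  86 128
189  65  64  61  60  58  60  64  63  59  55  53  51 119 222 249 243 221 217 238 249 249 249 247 233 199 147  85  64  64  60  59  59  60  58  51  44  43  43  86 128
```

Run:
```python
from h import *
plan([(.4145,.3685,.165,psi_of(manip.observe()['tool_rot']),6)],-1)
```

```text
{'claw': [-1, -1, -1, -1, -1], 'travel': [[0.0043, -0.0266, 0.0011], [0.0043, -0.0266, 0.0011], [0.0043, -0.0266, 0.0011], [0.0043, -0.0266, 0.0011], [0.0042, -0.0267, 0.0011]], 'yaw': [-0.0, -0.0, -0.0, -0.0, -0.0]}
{'claw': [-1], 'travel': [[0.0043, -0.0266, 0.0012]], 'yaw': [-0.0]}
```

>>> servo_tool([
  [0.0043, -0.0266, 0.001],
  [0.0043, -0.0266, 0.001],
  [0.0043, -0.0266, 0.001],
  [0.0043, -0.0266, 0.001],
  [0.0043, -0.0266, 0.001],
], claw=[-1, -1, -1, -1, -1], yaw=[0, 0, 0, 0, 0])

```text
time: 28.45
tool_pos: [0.4408, 0.3695, 0.1673]
tool_rot: [-0.0, 0.637, 0.771, -0.0]
force: [0.1, 1.2, -1.8]
grip_width: 0.0097
finger_force: 98.7
```

>>> servo_tool([
  [0.0043, -0.0266, 0.001],
  [0, 0, 0.02],
  [0, 0, 0],
  [0, 0, 0],
  [0, 0, 0],
], claw=[-1, -1, -1, -1, -1], yaw=[0, 0, 0, 0, 0])

```text
time: 28.95
tool_pos: [0.416, 0.3692, 0.1472]
tool_rot: [0.0, 0.637, 0.771, 0.001]
force: [0.4, -0.1, -1.4]
grip_width: 0.0098
finger_force: 98.8
```

```bash
python3 tq.py
python3 - <<'E'
from model import *
st(); w=snap('wrist'); pickle.dump(w,open('s13.pkl','wb')); s=manip.observe(); st()
ps=psi_of(s['tool_rot']); tip=np.array(s['tool_pos'])-[0,0,.0463]
print('W',corners(w,tip,0,0,ps)); th=np.linspace(0,6.28,60)
C=proj(w,np.array([[.4145+.013*np.cos(t),.3688+.013*np.sin(t),.06] for t in th])); print('hole',C.min(0),C.max(0))
print('block corners (unknown yaw) centre',proj(w,np.array([.4145,.3688,.06])))
dump(w,216,306,140,250,3,4)
E
```

```text
t 29.2 psi 1.76 Mz -0.006 sd 0.032 F [ 0.4 -0.3 -1.1] grip 0.0097
29.25 p [0.4155 0.369  0.1469] psi 1.7599 q [ 0.61   0.192 -0.26   1.119  0.     1.992] F [-0.16  0.48 -0.9 ] M [ 0.033  0.035 -0.015] grip 0.0095 98.8
29.3 p [0.4153 0.3689 0.1467] psi 1.7601 q [ 0.61   0.192 -0.26   1.119 -0.     1.991] F [-0.72 -0.11 -1.31] M [0.039 0.013 0.064] grip 0.0096 98.8
W {'nearx': [[243.0, 197.1], [269.9, 197.1], [240.8, 214.0], [272.0, 214.0]], 'farx': [[244.4, 304.8], [268.5, 304.8], [242.7, 334.3], [270.1, 334.3]], 'collar': ([222.1, 204.9], [290.9, 268.2])}
hole [238.83215208 173.34944101] [272.24915813 205.47526041]
block corners (unknown yaw) centre [255.5400958  189.62389541]
    216 219 222 225 228 231 234 237 240 243 246 249 252 255 258 261 264 267 270 273 276 279 282 285 288 291 294 297 300 303
140  50  47  46  48  45  50  45  46  51  44  44  47  51  54  62  73  81  93  90  95 100 101  98  96 101  53  54  53  55  53
144  51  49  98  98  97 108 106 108 106 110 106 108 110  97  96  95  94  95 101 101 107 103 139 202 162  47  52  52  52  51
148  51  31 151 221  83 110 107 105 107 11
[... 2481 characters left out ...]
  44  46  46  47  48  49  49  46  41 221 200 201 201 201 202 158  61  60  63  64
232  38  37  38 224 213 216 126 125 124  23  42  45  46  47  46  48  48  46  40 220 203 203 202 204 204 113  65  65  64  65
236  36  37  39 188 199 201 124 125 125  21  41  45  46  47  45  47  45  45  40 224 204 202 198 195 195  45  66  68  68  67
240  37  39  38  97 112 123 130 134  82  25  37  43  44  46  46  46  47  44  41 143 130 132 129 191 193  57  75  79  72  66
244  41  43  39  39 135 132 130 130 133  21  39  41  44  45  45  45  45  45  42 102 132 132 131 196 133  64  73  79  82  77
248  38  37  42  46  44 132 130 130 134  25  39  44  43  43  45  43  45  42  43  85 131 130 130 124  77  76  77  73  68  66
```

>>> servo_tool([
  [0, 0.0005, 0.015],
  [0, 0, 0.015],
  [0, 0, 0.01],
  [0, 0, 0.01],
  [0, 0, 0],
], claw=[-1, -1, -1, -1, -1], yaw=[0, 0, 0, 0, 0])

```text
time: 29.8
tool_pos: [0.4144, 0.3682, 0.095]
tool_rot: [-0.0, 0.637, 0.771, -0.001]
force: [-1.3, -0.2, -1.4]
grip_width: 0.0093
finger_force: 98.8
```

>>> servo_tool([
  [0, 0, 0.01],
  [0, 0, 0.01],
  [0, 0, 0.006],
  [0, 0, 0],
  [0, 0, 0],
], claw=[-1, -1, -1, -1, -1], yaw=[0, 0, 0, 0, 0])

```text
time: 30.3
tool_pos: [0.4154, 0.3689, 0.0703]
tool_rot: [-0.0, 0.637, 0.771, -0.0]
force: [0.5, 0.6, -1.5]
grip_width: 0.0095
finger_force: 98.8
```

>>> servo_tool([
  [0, 0, 0.004],
  [0, 0, 0.002],
  [0, 0, 0],
  [0, 0, 0],
], claw=[-1, -1, -1, -1], yaw=[0, 0, 0, 0])

```text
time: 30.7
tool_pos: [0.4155, 0.369, 0.0645]
tool_rot: [-0.0, 0.637, 0.771, 0.0]
force: [0.2, -0.1, -2.0]
grip_width: 0.0097
finger_force: 98.8
```

```bash
python3 tq.py
```

```text
t 30.95 psi 1.76 Mz 0.016 sd 0.036 F [-0.5  0.2 -1.2] grip 0.0095
```

Going in cleanly; I'll go down the last 2 mm until the collar touches.

>>> servo_tool([
  [0, 0, 0.0015],
  [0, 0, 0],
  [0, 0, 0],
], claw=[-1, -1, -1], yaw=[0, 0, 0])

```text
time: 31.3
tool_pos: [0.4154, 0.3689, 0.0629]
tool_rot: [-0.0, 0.637, 0.771, -0.0]
force: [-0.4, -1.0, -1.3]
grip_width: 0.0097
finger_force: 98.8
```

```bash
python3 tq.py
```

```text
t 31.55 psi 1.76 Mz -0.017 sd 0.029 F [-0.4 -0.1 -1.1] grip 0.01
```

>>> servo_tool([
  [0, 0, 0.001],
  [0, 0, 0],
  [0, 0, 0],
], claw=[-1, -1, -1], yaw=[0, 0, 0])

```text
time: 31.9
tool_pos: [0.4156, 0.3691, 0.0621]
tool_rot: [0.0, 0.637, 0.771, 0.0]
force: [0.1, 0.2, -0.4]
grip_width: 0.0098
finger_force: 99.1
```

```bash
python3 tq.py
```

```text
t 32.15 psi 1.76 Mz -0.011 sd 0.014 F [ 0.3  0.3 -0.4] grip 0.0101
```

>>> servo_tool([
  [0, 0, 0],
  [0, 0, 0],
  [0, 0, 0],
  [0, 0, 0],
  [0, 0, 0],
], claw=[-1, -0.7, -0.65, -0.6, -0.5], yaw=[0, 0, 0, 0, 0], newtons=20)

```text
time: 32.7
tool_pos: [0.4155, 0.369, 0.062]
tool_rot: [-0.0, 0.637, 0.771, 0.0]
force: [-1.2, 0.2, 0.8]
grip_width: 0.0212
finger_force: 0.0
```

>>> servo_tool([
  [0, 0, 0],
  [0, 0, 0],
  [0, 0, 0],
  [0, 0, -0.01],
  [0, 0, -0.03],
], claw=[-0.2, 0.1, 0.3, 0.3, 0.3], yaw=[0, 0, 0, 0, 0])

```text
time: 33.2
tool_pos: [0.413, 0.3672, 0.0999]
tool_rot: [-0.001, 0.637, 0.771, -0.003]
force: [0.5, 0.1, 0.4]
grip_width: 0.0556
finger_force: 0.0
```

>>> servo_tool([
  [0, 0, -0.04],
  [0, 0, -0.04],
  [0, 0, -0.02],
  [0, 0, 0],
  [0, 0, 0],
], claw=[0.3, 0.3, 0.3, 0.3, 0.3], yaw=[0, 0, 0, 0, 0])

```text
time: 33.7
tool_pos: [0.4157, 0.3691, 0.2026]
tool_rot: [0.0, 0.637, 0.771, 0.001]
force: [-0.4, -0.8, 0.1]
grip_width: 0.0556
finger_force: 0.0
```

```bash
python3 tq.py
python3 - <<'E'
from model import *
st(); w=snap('wrist'); t=snap('top'); pickle.dump((w,t),open('s14.pkl','wb')); s=manip.observe()
ps=psi_of(s['tool_rot'])
print('W',corners(w,(.415,.3688,.016),0,0,ps)); print('W lean .1',corners(w,(.415,.3688,.016),.1,.1,ps))
dump(w,200,320,110,240,4,5)
E
```

```text
t 33.95 psi 1.76 Mz 0.007 sd 0.026 F [ 0.1 -0.3 -0.1] grip 0.0556
34.0 p [0.4147 0.3684 0.2005] psi 1.7603 q [ 0.61   0.157 -0.185  1.232 -0.     1.991] F [ 0.04  0.88 -0.58] M [ 0.059 -0.074  0.007] grip 0.0554 0.0
W {'nearx': [[250.6, 147.6], [265.0, 147.6], [250.0, 152.1], [265.5, 152.1]], 'farx': [[250.9, 211.1], [264.5, 211.1], [250.3, 220.1], [265.0, 220.1]], 'collar': ([237.9, 155.4], [277.6, 193.9])}
W lean .1 {'nearx': [[258.6, 139.0], [272.8, 138.8], [261.5, 139.9], [276.9, 139.7]], 'farx': [[259.1, 204.4], [272.9, 204.0], [261.9, 210.4], [276.7, 209.9]], 'collar': ([243.5, 149.5], [283.0, 189.0])}
    200 204 208 212 216 220 224 228 232 236 240 244 248 252 256 260 264 268 272 276 280 284 288 292 296 300 304 308 312 316
110  55  54  53  49  50  52  54  51  50  48  49  52  52  48  47  49  48  48  56  53  53  54  55  61  56  57  56  60  61  58
115  59  57  56  50  50  52  52  51  49  51  47  48  56  57  51  52  51  55  52  51  56  65  69  67  57  56  56  57  56  54
120  61  51  49  49  46  47  51  50  44  45  45  46  45  52  52  54  57  55  57  57  55  60  61  57  60  60  61 
[... 2163 characters left out ...]
  38  40  38  39  50  50  45  74  79  65  60  62  62  58  61  62  58  57  64  57
215  50  49  48  51  50  49  49  52  60  64  43  39  43  58  45  48  40  81  63  60  72  63  63  63  63  63  57  62  61  55
220  60  51  54  54  52  50  51  49  61  60  40  41  76  71  72  63  77  69  64  69  66  66  63  76  70  64  67  67  59  61
225  61  59  65  77  63  56  55  56  64  61  59  73  88  79  74  84  74  75  78  81  69  68  69  77  77  64  74  70  63  62
230  57  56  62  58  46  50  52  54  63  68  63  77  72  81  69  63  76  77  76  75  82  75  62  57  63  69  65  68  69  70
235  59  55  58  51  63  64  66  62  61  65  68  73  68  65  72  71  76  75  75  77  74  76  78  77  74  75  75  76  74  61
```

The bar and collar match an upright key seated at (0.415, 0.369): bar at u 251–266, rows 148–217. The gripper is clear, so I'm handing in.

```bash
python3 -c "
from h import *
print(job.finish_job())"
```

```text
the job is handed in; nothing more can be done
None
```

I closed the valve to about 0.14 N m above the free-turning torque (target 0.15), set the key back upright on its collar in its rest, and handed the job in at about 34 s; the key slipped from my first grasp over the valve and leaned in the guard hole until I regripped it, and no verdict was shown.

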